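# Load the lamp carriage of the spectrometer

### The job

Take the long and the short glass lamp out of the sloped parts bin and lay each one gently, flat, in the cradle of its own length on the lamp carriage, with its square black base towards the carriage's upright knob. Then take the flanged collar from the bin and slide it over the carriage's upright stud, down onto its shoulder, so that its flange holds both lamps in. Only then push the loaded carriage (the knob is its handle) fully home against its stop; leave the bottle, the jar and the beaker standing where they are.

Things in the scene. Friction and masses are not known exactly. Their poses are not given: they have to be found in the camera images.
- bin: fixed grey bin, 320 mm wide (y), 210 mm long (x); three compartments (centres y = -105, 0, 105 mm), each 100 x 200 mm inside, hold two lamps and the collar, one each, in any order. The floor slopes 12 degrees, rising towards +x, low side towards the robot. Origin: table level under the middle, where the floor is 40 mm up. Walls and dividers stand 30 mm above the floor
- long_lamp: long lamp, 170 mm long: clear glass cylinder, diameter 40 mm, with a 35 mm long black base, 40 x 40 mm, on its -x end; 160 g. Starts in a bin compartment, base towards the low side. Origin: on the lamp's axis, halfway along; x from base to glass end, z up. Centre of mass 16 mm from the origin towards the base: grip there, across (y), 40 mm wide
- long_lamp_base (a point): centre of the end face of the long lamp's black base, on the lamp's axis
- short_lamp: short lamp, 120 mm long: clear glass cylinder, diameter 40 mm, with a 35 mm long black base, 40 x 40 mm, on its -x end; 160 g. Starts in a bin compartment, base towards the low side. Origin: on the lamp's axis, halfway along; x from base to glass end, z up. Centre of mass 13 mm from the origin towards the base: grip there, across (y), 40 mm wide
- short_lamp_base (a point): centre of the end face of the short lamp's black base, on the lamp's axis
- collar: aluminium collar, 150 g: a flange 76 mm in diameter and 8 mm thick with an upright hub above it, 36 mm in diameter, reaching to 44 mm; a 23 mm hole runs through. Starts flange down in one of the bin's compartments. Origin: centre of the underside, z along the hole; grip the hub
- track: fixed grey base with two rails, 350 x 170 mm, carrying the aluminium lamp carriage (plate 240 x 150 mm, upper face = cradle floor 32 mm above the table); x points from the knob towards the stop block (60 mm high) at the far end. Origin: table level, under the carriage's middle line, 120 mm from the knob's axis when the carriage is fully out
- carriage (a joint): travel of the carriage along the track's +x: 0 fully out, 0.080 m fully home at the stop. Slides with about 3 N of friction and stays where it is left
- long_cradle (a point): point in the middle of the long cradle, 20 mm above its floor, where the long lamp's origin belongs; x along the cradle, away from the knob, z up. Black end stops and cheeks, 14 mm high, leave 6 mm play at each end of the 170 mm lamp, 4 mm at each side; cheeks stand only 55 to 75 mm from the middle, so fingers have room there. Cradles lie side by side, axes 80 mm apart
- short_cradle (a point): point in the middle of the short cradle, 20 mm above its floor, where the short lamp's origin belongs; x along the cradle, away from the knob, z up. Black end stops and cheeks, 14 mm high, leave 6 mm play at each end of the 120 mm lamp, 4 mm at each side; cheeks stand only 38 to 58 mm from the middle, so fingers have room there. Cradles lie side by side, axes 80 mm apart
- collar_seat (a point): centre of the shoulder for the collar's underside, 76 mm above the table: top of a boss 32 mm in diameter, midway between the lamp axes, 40 mm further along x than the middle of the short cradle. From it rises the stud, 18 mm in diameter, 32 mm high, last 8 mm tapered. The seated collar's flange lies 4 mm above the lamps
- knob_top (a point): centre of the top of the carriage's upright black knob, a post 20 mm in diameter standing 60 mm above the carriage plate, at the end of the carriage nearest the robot (top 92 mm above the table)
- beaker: glass beaker, 72 mm across, 90 mm high, bystander. Origin: centre of its underside
- reagent_bottle: white plastic bottle, 84 mm across, 170 mm high, bystander. Origin: centre of its underside
- sample_jar: clear jar, 60 mm across, 80 mm high, bystander. Origin: centre of its underside
Mind the look-alikes: they are no part of the job. What is shaped like the long_lamp but turquoise or yellow is not meant. What is shaped like the short_lamp but pink is not meant.

How it is judged (in metres and radians):
On the way, in this order (a step that is already met when the one before it is completed fails the run):
1. both lamps lie in their own cradles, bases towards the knob (x of long_lamp in the frame of long_cradle between -0.01 and 0.01 m and y of long_lamp in the frame of long_cradle between -0.007 and 0.007 m and z of long_lamp in the frame of long_cradle between -0.005 and 0.005 m and angle between the x axis of long_lamp and the x axis of long_cradle, either way round below 0.12 rad and x of long_lamp_base in the frame of long_cradle below 0 m and x of short_lamp in the frame of short_cradle between -0.01 and 0.01 m and y of short_lamp in the frame of short_cradle between -0.007 and 0.007 m and z of short_lamp in the frame of short_cradle between -0.005 and 0.005 m and angle between the x axis of short_lamp and the x axis of short_cradle, either way round below 0.12 rad and x of short_lamp_base in the frame of short_cradle below 0 m), for 0.2 s.
2. the collar sits on its shoulder over the stud, the lamps still in place (all of step 1 and z of collar in the frame of collar_seat between -0.004 and 0.004 m and horizontal distance between collar and collar_seat below 0.0045 m and angle between collar's own z axis and vertical below 0.08 rad), for 0.2 s.
3. the carriage is fully home (value of joint carriage above 0.074 m), for 0.2 s.
At the end, for the whole second after the job is handed in: Lamps lie flat in their own cradles (10 mm along, 7 mm across, 5 mm in height, 0.12 rad), bases towards the knob; collar on its shoulder (4 mm in height, 4.5 mm sideways, upright to 0.08 rad); carriage within 6 mm of its stop; lamps and collar at rest (all of step 2 and value of joint carriage above 0.074 m and linear speed of each of long_lamp, short_lamp, collar below 0.02 m/s); the robot touches nothing.
It fails at once if a lamp is dropped or pressed hard onto the carriage (over 40 N) (contact force between any of long_lamp, short_lamp and track above 40 N).
It fails at once if the beaker, the bottle or the jar is moved more than 30 mm or tipped over (distance of any of beaker, reagent_bottle, sample_jar from where it was at the start of the episode above 0.03 m or angle between any of beaker, reagent_bottle, sample_jar's own z axis and vertical above 0.5 rad).
It also fails if it takes over 72 s, if anything falls off the work surface, if the arm or the gripper's body presses on something with over 40 N, if the wrist force passes 120 N, or if a joint passes its speed limit or range.

### The arm

A 6-joint arm with a two-finger parallel gripper is mounted at the origin on the work surface. World frame = base frame: x ahead of the robot, y to its left, z up, the work surface at z = 0. Lengths are in m, angles in degrees, forces in N, time in s.
With the tool pointing down it reaches from about 0.375 to 0.9 m from the base axis. Payload 3.1 kg.
Tool frame: the origin (TCP) lies on the centre line of the jaws, within the pads' length; the fingertips stand 19 mm ahead of it and the grasp point (between the pads) is the TCP (tips_ahead is the distance from the TCP to the fingertips, in m); z points along the fingers, y is the line along which they close (so a half turn about z gives the same grasp; the last joint's range is limited). The gripper opens to 87 mm and grips with 3 to 60 N. Pads are 19 mm wide; open, the fingers measure 117 mm over their backs; the gripper's body (75 mm by 190 mm) begins 51 mm behind the grasp point.
Start: joints at [54.059, 30.224, 82.088, -0, 67.689, -10.227], TCP at [0.271, 0.563, 0.242] pointing down, gripper open.
Joint ranges: [-176.69, 176.69], [-43.24, 126.21], [12.49, 139.97], [-82, 262], [0, 151.66], [-163.58, 163.58]. Speed limits (degrees/s): [159.86, 159.86, 180, 180, 180, 180].

### API

Orientations are given as a 3x3 rotation matrix whose columns are the frame's x, y, z axes.
In Python, from rig import read_state, capture, hand_in, trace, landmark_of, tips_ahead gives the robot as it stands.
- The arm moves only by the shell command python3 -m jog 'ROWS'. ROWS is JSON, a list of rows, each an object of numbers: "tx", "ty", "tz": the shift along the tool's x, y, z in cm; "roll": the turn about the tool's z in rad; "jaw": the opening, from 0 (shut) to 1 (fully open). A call has 1 to 8 rows; each row shifts and turns the commanded pose from where the row before left it, along the tool's axes as they then stand; what a row does not reach is not made up. A row lasts 1/10 s, in which the tool goes at most 50 mm and 8.59 degrees, less where a joint would pass 70% of its speed; a pose out of reach is approached as far as the arm can. A call with a gripper value outside its range is refused whole. The fingers move at their own pace and stop on an object; the grip force is fixed at half the most. Time passes only in rows, so rows that do not move let the fingers close. It gives the time, the measured TCP pose, the force, the opening and the grip force at its end, in the units of the state.
- read_state(): the state, without advancing time (a new reading comes with each control period).
- capture(name): name is "side" or "top"; returns a dict with "img" (480x640x3 uint8, red, green, blue), "vertical_fov" (degrees; the focal length in pixels is half the picture's height over the tangent of half this angle, whatever the lens; pixels are square), "cx", "cy" (the principal point, pixels), "k1" (the pictures are not rectified: a ray, as slopes to the right and down, at radius r is drawn at 1 + k1 r^2 times it, then the intrinsics apply), "cam_to_world" (4x4, takes a point from camera to world coordinates). Camera axes: x right, y up, looking along -z (the intrinsics and any distortion apply to the point x, -y, -z); pixel columns grow to the right and rows downward; lengths in m; the calibration is good to about 2 mm. A picture is of the moment at which its call begins. There is no depth.
- hand_in(): hands the job in; it is judged then, once.
Trained networks look in the newest picture that a camera, given by its name, has taken for a name from the list of things; names that differ only in an ending like _2 or _b are one class to them, and where a whole thing is asked for, a point or a joint stands for the part that bears it (a point fixed in the world has none). Each returns a list of dicts, best first, with "p" (0 to 1); they miss things now and then, are a little off and sometimes report something else, mostly with a low value. They report only what shows in the picture. A call takes as long as a camera call. They do not tell look-alikes from the thing itself.
- trace(camera, thing): "pixels" (480x640 bool, what is visible of it) and "bbox" ([left, top, width, height] in pixels, round what is visible of it).
- landmark_of(camera, thing): "point" ([row, column] in pixels: a listed point, or the origin of a listed thing).
The state is a dict: "time_s": time; "joint_positions": joint angles; "qvel": joint speeds; "tau": joint torques, N m; "position": TCP position; "tcp_rot": TCP orientation; "force": force on the tool from outside, world axes, zero at the start; "moment": the same for the moment, N m; "opening": opening from 0.0 (shut) to 1.0 (fully open); "grasp_force": force on a finger pad.
Only numpy, scipy, OpenCV 4.12 (cv2) and the standard library are available. Lean on these libraries where they do the work, as an engineer would, in place of code of your own. Each camera call takes 0.05 s, during which the arm holds its last target. There are 200 camera calls.

## Working session

There is one attempt and no reset: what is moved stays moved. The work goes in short steps, Python scripts to look and compute and a shell command to move; the robot and the scene stay as the last step left them, time stands still between calls to the robot, and variables do not carry over. Pictures are saved under pics/ and viewed, at most 10 in all, crops included, and the job is handed in when it is done.

```bash
mkdir -p pics; ls; cat > h.py <<'E'
import numpy as np, cv2
from rig import *
def K(c):
    f=240/np.tan(np.radians(c["vertical_fov"])/2)
    return np.array([[f,0,c["cx"]],[0,f,c["cy"]],[0,0,1]]),np.array([c["k1"],0,0,0,0.])
def ray(c,rc):
    k,d=K(c);u=cv2.undistortPoints(np.array([[[rc[1],rc[0]]]],float),k,d)[0,0]
    T=np.array(c["cam_to_world"]);v=T[:3,:3]@[u[0],-u[1],-1];return T[:3,3],v/np.linalg.norm(v)
def tri(rs):
    A=sum(np.eye(3)-np.outer(v,v) for o,v in rs);b=sum((np.eye(3)-np.outer(v,v))@o for o,v in rs)
    p=np.linalg.solve(A,b);return p,max(np.linalg.norm((np.eye(3)-np.outer(v,v))@(p-o)) for o,v in rs)
def atz(c,rc,z):
    o,v=ray(c,rc);return o+v*(z-o[2])/v[2]
def px(c,p):
    T=np.array(c["cam_to_world"]);q=T[:3,:3].T@(np.array(p,float)-T[:3,3]);k,d=K(c)
    q=np.array([[q[0],-q[1],-q[2]]]);return cv2.projectPoints(q,np.zeros(3),np.zeros(3),k,d)[0][0,0][::-1]
E
python3 - <<'E'
from h import *
np.set_printoptions(precision=4,suppress=True)
s=read_state();print(s["time_s"],s["position"],s["tcp_rot"],tips_ahead)
cs={}
for n in("side","top"):
    c=cs[n]=capture(n);cv2.imwrite(f"pics/{n}0.png",c["img"][:,:,::-1]);print(n,c["vertical_fov"],c["k1"],np.array(c["cam_to_world"]))
for t in "bin track long_lamp long_lamp_base short_lamp short_lamp_base collar long_cradle short_cradle collar_seat knob_top beaker reagent_bottle sample_jar".split():
    L={n:landmark_of(n,t)[:4] for n in cs}
    print(t,{n:[(np.round(d["point"]).tolist(),round(d["p"],2)) for d in L[n]] for n in L})
    for a in L["side"]:
        for b in L["top"]:
            p,e=tri([ray(cs["side"],a["point"]),ray(cs["top"],b["point"])])
            if e<.008: print("   ",p,round(e,4))
E
```

```text
pics
0.0 [0.2708 0.5626 0.2406] [[-0.901   0.4339 -0.0012]
 [ 0.4339  0.901  -0.0018]
 [ 0.0003 -0.0021 -1.    ]] 0.019
side 49.764597102719804 -0.08334208602443996 [[ 0.7247  0.4791 -0.4953 -0.0082]
 [-0.6891  0.5075 -0.5173 -0.6658]
 [ 0.0035  0.7162  0.6979  0.9001]
 [ 0.      0.      0.      1.    ]]
top 54.49032321254719 -0.10092361342512839 [[ 0.017   0.9913 -0.1301  0.4181]
 [-0.9998  0.0152 -0.015  -0.0788]
 [-0.0128  0.1304  0.9914  1.0569]
 [ 0.      0.      0.      1.    ]]
bin {'side': [([232.0, 398.0], 0.75), ([314.0, 361.0], 0.65)], 'top': [([255.0, 392.0], 0.72), ([248.0, 397.0], 0.37), ([254.0, 190.0], 0.33)]}
    [ 0.5298 -0.2349  0.0127] 0.0026
    [ 0.5383 -0.2391  0.012 ] 0.0064
track {'side': [([216.0, 230.0], 0.77)], 'top': [([254.0, 191.0], 0.9)]}
    [ 0.5262  0.2284 -0.005 ] 0.001
long_lamp {'side': [([270.0, 326.0], 0.92), ([360.0, 261.0], 0.8), ([270.0, 446.0], 0.78)], 'top': [([248.0, 349.0], 0.71), ([152.0, 416.0], 0.66), ([361.0, 372.0], 0.64), ([250.0, 398.0], 0.59)]}
    [ 0.5328 -0.1313  0.0679] 0.003
    [ 0.2956 -0.1885  0.0322] 0.0015
    [ 0.7674 
[... 1119 characters left out ...]
([251.0, 163.0], 0.43)]}
    [0.5512 0.1885 0.0636] 0.0024
collar_seat {'side': [([176.0, 246.0], 0.69)], 'top': [([215.0, 179.0], 0.59), ([139.0, 339.0], 0.49), ([300.0, 177.0], 0.34), ([254.0, 394.0], 0.15)]}
    [0.5973 0.2323 0.089 ] 0.0016
knob_top {'side': [([206.0, 187.0], 0.84)], 'top': [([300.0, 177.0], 0.57)]}
    [0.4163 0.2273 0.0942] 0.0026
beaker {'side': [([190.0, 324.0], 0.62)], 'top': [([151.0, 236.0], 0.95)]}
    [0.7719 0.129  0.0063] 0.0035
reagent_bottle {'side': [([231.0, 397.0], 0.77)], 'top': [([139.0, 341.0], 0.74)]}
    [ 0.8002 -0.1144  0.0005] 0.0025
sample_jar {'side': [([215.0, 369.0], 0.89)], 'top': [([140.0, 302.0], 0.56)]}
    [ 0.7993 -0.0204 -0.0061] 0.0027
```

View pics/top0.png

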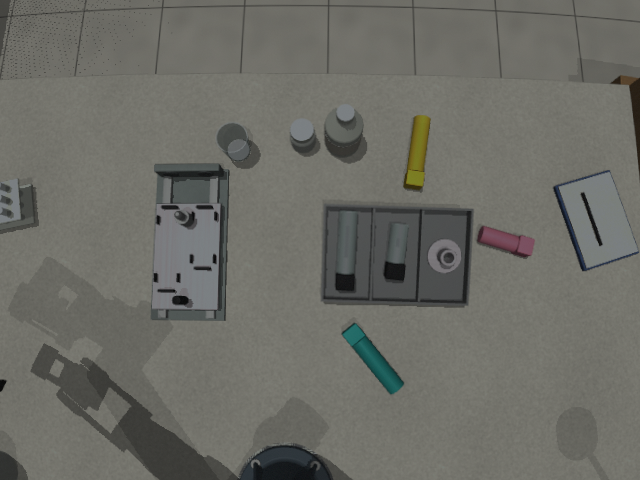

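View pics/side0.png

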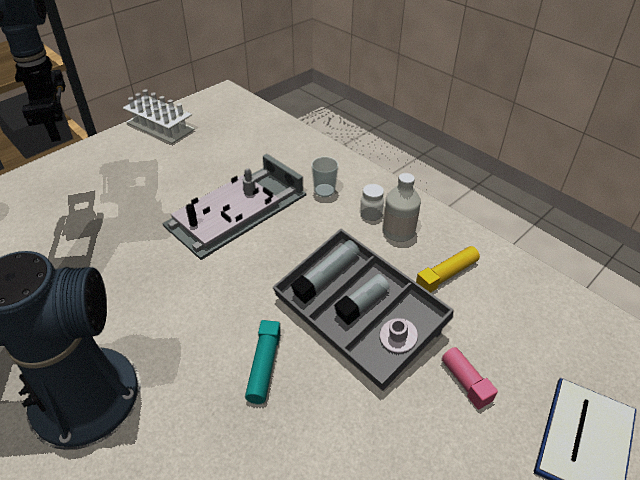

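The top view shows the grey lamps in the bin, long at about (346,250) and short at (397,250), with the collar at (445,256). The track is on the left, with the knob at (180,300) and the stud at (183,215). The coloured look-alikes lie outside the bin. Next I refine the poses on rectified planes.

```bash
cat > rect.py <<'E'
from h import *
def rect(c,z,x0,x1,y0,y1,s=1800,slope=0,xm=0):
    # row grows to -x, col grows to -y ; s px per m ; plane z + slope*(x-xm)
    H,W=int((x1-x0)*s),int((y1-y0)*s)
    r,q=np.mgrid[0:H,0:W];X=x1-r/s;Y=y1-q/s;P=np.stack([X,Y,z+slope*(X-xm)],-1).reshape(-1,3)
    T=np.array(c["cam_to_world"]);Q=(P-T[:3,3])@T[:3,:3];Q[:,1:]*=-1
    k,d=K(c);m=cv2.projectPoints(Q,np.zeros(3),np.zeros(3),k,d)[0].reshape(H,W,2).astype(np.float32)
    return cv2.remap(c["img"],m,None,cv2.INTER_CUBIC)
E
python3 - <<'E'
from rect import *
np.set_printoptions(precision=4,suppress=True)
cs={n:capture(n) for n in("side","top")}
box=(.39,.69,.13,.33)
im=[rect(cs[n],.046,*box) for n in("top","side")]
cv2.imwrite("pics/car.png",np.hstack(im)[:,:,::-1])
for n,i in zip(("top","side"),im):
    g=i.max(2);N,l,st,ce=cv2.connectedComponentsWithStats((g<50).astype(np.uint8))
    for k in range(1,N):
        if 30<st[k,4]<1500: 
            L,Tp,w,h,a=st[k];print(n,"x",round(.69-(Tp+h)/1800,4),round(.69-Tp/1800,4),"y",round(.33-(L+w)/1800,4),round(.33-L/1800,4),a)
t=np.tan(np.radians(12))
bx=(.40,.66,-.42,-.05)
im=[rect(cs[n],.06,*bx,s=1500,slope=t,xm=.53) for n in("top","side")]
cv2.imwrite("pics/bin.png",np.vstack([i for i in im])[:,:,::-1])
for n in cs:
    for th in("long_lamp","short_lamp","collar","bin"):
        for d in trace(n,th)[:3]:
            m=d["pixels"].astype(np.uint8);cn=max(cv2.findContours(m,0,1)[0],key=cv2.contourArea)
            print(n,th,round(d["p"],2),d["bbox"],cv2.minAreaRect(cn))
E
```

```text
top x 0.6344 0.69 y 0.2622 0.2678 568
top x 0.6372 0.69 y 0.1572 0.1611 421
top x 0.6222 0.63 y 0.17 0.2078 840
top x 0.6211 0.6289 y 0.2489 0.2878 898
top x 0.5956 0.6156 y 0.2317 0.2489 579
top x 0.5811 0.615 y 0.2111 0.2389 1319
top x 0.5961 0.6156 y 0.1594 0.1667 378
top x 0.5861 0.6061 y 0.2894 0.2978 427
top x 0.505 0.5222 y 0.1339 0.1356 54
top x 0.5006 0.52 y 0.1578 0.165 365
top x 0.5006 0.5189 y 0.2089 0.2161 353
top x 0.4856 0.4922 y 0.1683 0.2056 638
top x 0.4578 0.4767 y 0.2872 0.2961 453
top x 0.4578 0.4767 y 0.2367 0.2439 375
top x 0.4356 0.4417 y 0.2461 0.285 598
top x 0.4078 0.4361 y 0.1328 0.1344 88
top x 0.3906 0.3989 y 0.1528 0.1572 51
top x 0.3906 0.3967 y 0.2589 0.2633 66
side x 0.6228 0.6456 y 0.2606 0.2894 345
side x 0.6172 0.6294 y 0.2711 0.2906 171
side x 0.615 0.6183 y 0.2644 0.2694 37
side x 0.5811 0.6072 y 0.2828 0.3 972
side x 0.5817 0.605 y 0.2294 0.2661 352
side x 0.595 0.6011 y 0.1389 0.1428 47
side x 0.5767 0.5833 y 0.2183 0.2283 118
side x 0.4961 0.5211 y 0.1522 0.1672 821
side x 0.4961 0.52 y 0.2028 0.2194 878
side x 0.4883 0.495 y 0.13 0.1367 106

[... 2153 characters left out ...]
, 53.8, 26.1] ((505.21295166015625, 241.6867218017578), (55.623905181884766, 19.692935943603516), 14.676392555236816)
top short_lamp 0.52 [150.1, 207.5, 70.8, 102.0] ((186.33316040039062, 256.33856201171875), (66.2176742553711, 108.35335540771484), 1.7899105548858643)
top collar 0.87 [426.5, 236.9, 34.5, 34.5] ((443.4000549316406, 255.20001220703125), (33.09380340576172, 33.09380340576172), 26.56505012512207)
top bin 0.75 [383.0, 223.2, 25.9, 58.3] ((395.5473327636719, 251.09310913085938), (20.718307495117188, 55.86860275268555), 5.079607963562012)
top bin 0.64 [320.1, 204.7, 152.0, 101.4] ((396.87188720703125, 254.72024536132812), (151.56434631347656, 98.77271270751953), 1.1344215869903564)
```

View pics/car.png

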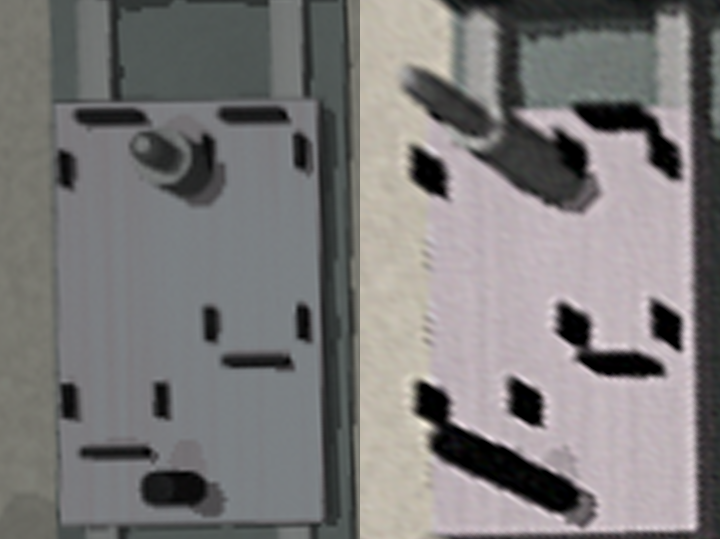

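View pics/bin.png

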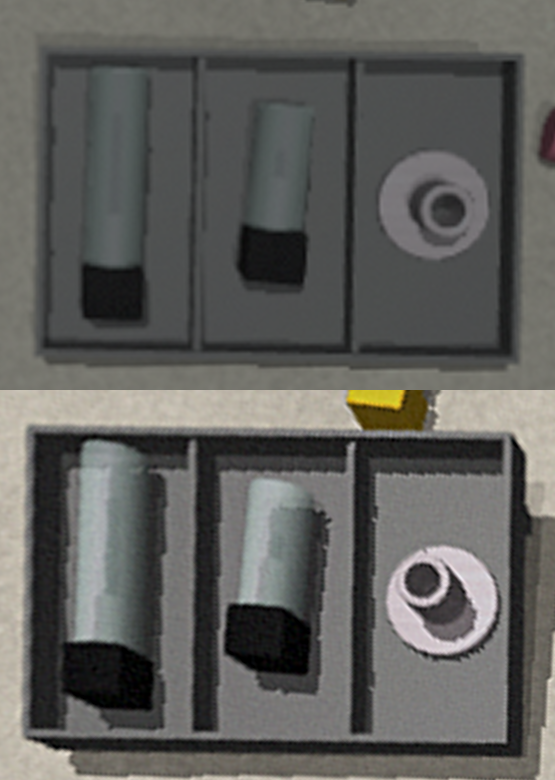

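The carriage marks fix the cradles:

| Place | x (m) | y (m) |
|---|---|---|
| Long cradle | 0.534 | 0.270 |
| Short cradle | 0.560 | 0.191 |
| Collar seat | 0.599 | 0.2315 |

The carriage yaw is about 1°. In the bin picture the lamps lie at yaw about -1.4° and -4.2°, bases towards the low side. I go to the long lamp first.

```bash
cat > to.py <<'E'
# usage: to.py x y z yaw(deg of lamp axis; tool x = yaw+180) -> remaining rows in tool axes (cm, rad)
import sys;from h import *
s=read_state();p=np.array(s["position"]);R=np.array(s["tcp_rot"])
x,y,z,a=map(float,sys.argv[1:5]);y0=np.degrees(np.arctan2(R[1,0],R[0,0]));dr=(a+180-y0+180)%360-180
b=np.radians(a+180);Rn=np.array([[np.cos(b),np.sin(b),0],[np.sin(b),-np.cos(b),0],[0,0,-1]]) 
d=np.array([x,y,z])-p
print("t",round(s["time_s"],2),"p",p.round(4),"yaw",round(y0-180,2),"F",np.round(s["force"],1),"open",round(s["opening"],3),"grip",round(s["grasp_force"],1),"z",R[:,2].round(3))
print("roll first",round(-np.radians(dr),4),"then t cm",(Rn.T@d*100).round(2),"| now t cm",(R.T@d*100).round(2))
E
python3 -m jog '[{"roll":-0.1413,"jaw":0.62},{"roll":-0.1413,"jaw":0.62},{"roll":-0.1413,"jaw":0.62},{"tx":-1.65,"ty":-4.27,"tz":0.3},{"tx":-1.65,"ty":-4.27,"tz":0.3},{"tx":-1.65,"ty":-4.27,"tz":0.3},{"tx":-1.65,"ty":-4.27,"tz":0.3},{"tx":-1.65,"ty":-4.27,"tz":0.3}]'
python3 -m jog '[{"tx":-1.65,"ty":-4.27,"tz":0.3},{"tx":-1.65,"ty":-4.27,"tz":0.3},{"tx":-1.65,"ty":-4.27,"tz":0.3},{"tx":-1.65,"ty":-4.27,"tz":0.3},{"tx":-1.65,"ty":-4.27,"tz":0.3},{"tx":-1.65,"ty":-4.27,"tz":0.3},{"tx":-1.65,"ty":-4.27,"tz":0.3},{"tx":-1.65,"ty":-4.27,"tz":0.3}]'
python3 -m jog '[{"tx":-1.65,"ty":-4.27,"tz":0.3},{"tx":-1.65,"ty":-4.27,"tz":0.3},{"tx":-1.65,"ty":-4.27,"tz":0.3},{},{}]'
python3 to.py .518 -.126 .066 -1.4
```

```text
t 2.0 p [0.2711 0.5631 0.2415] yaw -25.72 F [0.3 0.2 0.3] open 0.999 grip 0.0 z [-0.  0. -1.]
roll first -0.4244 then t cm [-26.36 -68.29  17.55] | now t cm [-52.14 -51.37  17.55]$[0]: bad value
$[0]: bad value
$[0]: bad value
```

```bash

python3 -m jog '[{"tx":0,"ty":0,"tz":0,"roll":-0.1413,"jaw":0.62},{"tx":0,"ty":0,"tz":0,"roll":-0.1413,"jaw":0.62},{"tx":0,"ty":0,"tz":0,"roll":-0.1413,"jaw":0.62}]' 
python3 -m jog '[{"tx":-1.65,"ty":-4.27,"tz":0.3}]'
python3 to.py .518 -.126 .066 -1.4
```

```text
time_s: 2.3
position: [0.2711, 0.5631, 0.2415]
tcp_rot: [[-1.0, 0.019, -0.0], [0.019, 1.0, -0.0], [0.0, -0.0, -1.0]]
force: [-0.0, -0.1, -0.2]
opening: 0.806
grasp_force: 0.0
t 2.3 p [0.2711 0.5631 0.2415] yaw -1.09 F [-0.  -0.1 -0.2] open 0.806 grip 0.0 z [-0. -0. -1.]
roll first 0.0054 then t cm [-26.36 -68.28  17.55] | now t cm [-25.99 -68.42  17.56]$[0]: bad value
```

```bash

python3 -m jog '[{"tx":-1.63,"ty":-4.27,"tz":0.3,"roll":0,"jaw":0.62},{"tx":-1.63,"ty":-4.27,"tz":0.3,"roll":0,"jaw":0.62},{"tx":-1.63,"ty":-4.27,"tz":0.3,"roll":0,"jaw":0.62},{"tx":-1.63,"ty":-4.27,"tz":0.3,"roll":0,"jaw":0.62},{"tx":-1.63,"ty":-4.27,"tz":0.3,"roll":0,"jaw":0.62},{"tx":-1.63,"ty":-4.27,"tz":0.3,"roll":0,"jaw":0.62},{"tx":-1.63,"ty":-4.27,"tz":0.3,"roll":0,"jaw":0.62},{"tx":-1.63,"ty":-4.27,"tz":0.3,"roll":0,"jaw":0.62}]' | head -2
python3 -m jog '[{"tx":-1.63,"ty":-4.27,"tz":0.3,"roll":0,"jaw":0.62},{"tx":-1.63,"ty":-4.27,"tz":0.3,"roll":0,"jaw":0.62},{"tx":-1.63,"ty":-4.27,"tz":0.3,"roll":0,"jaw":0.62},{"tx":-1.63,"ty":-4.27,"tz":0.3,"roll":0,"jaw":0.62},{"tx":-1.63,"ty":-4.27,"tz":0.3,"roll":0,"jaw":0.62},{"tx":-1.63,"ty":-4.27,"tz":0.3,"roll":0,"jaw":0.62},{"tx":-1.63,"ty":-4.27,"tz":0.3,"roll":0,"jaw":0.62},{"tx":-1.63,"ty":-4.27,"tz":0.3,"roll":0,"jaw":0.62}]' | head -2
python3 -m jog '[{"tx":0,"ty":0,"tz":0,"roll":0,"jaw":0.62},{"tx":0,"ty":0,"tz":0,"roll":0,"jaw":0.62}]' >/dev/null
python3 to.py .518 -.126 .066 -1.4
python3 - <<'E'
from h import *
c=capture("side");cv2.imwrite("pics/a1.png",cv2.resize(c["img"][180:420,240:500,::-1],None,fx=2.3,fy=2.3,interpolation=2))
E
```

```text
time_s: 3.1
position: [0.3936, 0.2168, 0.2178]
time_s: 3.9
position: [0.5154, -0.1284, 0.1936]
t 4.1 p [ 0.5148 -0.1272  0.1933] yaw -1.57 F [-0.1  0.2  0.3] open 0.62 grip 0.0 z [-0.001  0.001 -1.   ]
roll first -0.0029 then t cm [-0.32  0.13 12.73] | now t cm [-0.33  0.12 12.73]
```

View pics/a1.png

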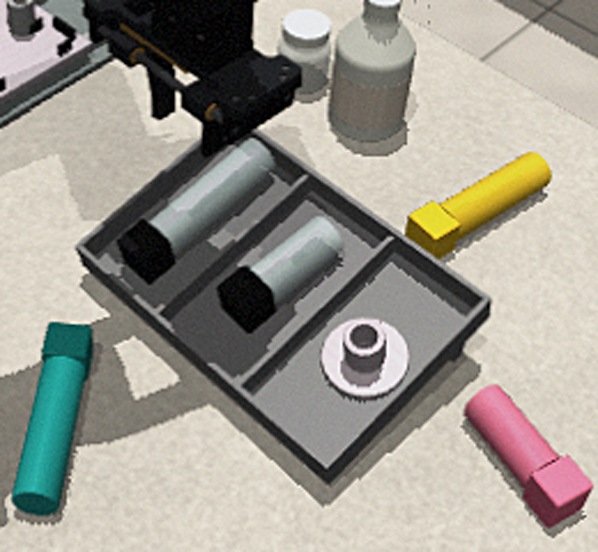

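The gripper is above the long lamp, with its fingers to either side of it (finger tips at about (160,110) and (210,140) in the crop). I go down and grip.

```bash

python3 -m jog '[{"tx":-0.33,"ty":0.12,"tz":3,"roll":0,"jaw":0.62},{"tx":0,"ty":0,"tz":3,"roll":0,"jaw":0.62},{"tx":0,"ty":0,"tz":3,"roll":0,"jaw":0.62},{"tx":0,"ty":0,"tz":2,"roll":0,"jaw":0.62},{"tx":0,"ty":0,"tz":1,"roll":0,"jaw":0.62},{"tx":0,"ty":0,"tz":0.7,"roll":0,"jaw":0.62},{"tx":0,"ty":0,"tz":0,"roll":0,"jaw":0.62}]' | grep -v rot
python3 to.py .518 -.126 .066 -1.4
python3 -m jog '[{"tx":0,"ty":0,"tz":0,"roll":0,"jaw":0.3},{"tx":0,"ty":0,"tz":0,"roll":0,"jaw":0.3},{"tx":0,"ty":0,"tz":0,"roll":0,"jaw":0.3},{"tx":0,"ty":0,"tz":0,"roll":0,"jaw":0.3},{"tx":0,"ty":0,"tz":0,"roll":0,"jaw":0.3}]' | grep -v rot
```

```text
time_s: 4.85
position: [0.518, -0.1245, 0.0665]
force: [1.1, -0.9, 0.3]
opening: 0.622
grasp_force: 0.0
t 4.85 p [ 0.518  -0.1245  0.0665] yaw -1.37 F [ 1.1 -0.9  0.3] open 0.622 grip 0.0 z [-0.001  0.    -1.   ]
roll first 0.0005 then t cm [-0.   -0.15  0.05] | now t cm [-0.   -0.15  0.05]
time_s: 5.35
position: [0.5187, -0.1254, 0.0675]
force: [-0.3, 1.2, 6.7]
opening: 0.451
grasp_force: 30.0
```

```bash

python3 -m jog '[{"tx":0,"ty":0,"tz":-1,"roll":0,"jaw":0.3},{"tx":0,"ty":0,"tz":-2.5,"roll":0,"jaw":0.3},{"tx":0,"ty":0,"tz":-3.5,"roll":0,"jaw":0.3},{"tx":0,"ty":0,"tz":-3,"roll":0,"jaw":0.3},{"tx":0.58,"ty":4,"tz":0,"roll":0,"jaw":0.3},{"tx":0.58,"ty":4,"tz":0,"roll":0,"jaw":0.3},{"tx":0.58,"ty":4,"tz":0,"roll":0,"jaw":0.3},{"tx":0.58,"ty":4,"tz":0,"roll":-0.042,"jaw":0.3}]' | grep -v rot
python3 -m jog '[{"tx":0,"ty":0,"tz":3,"roll":0,"jaw":0.3},{"tx":0,"ty":0,"tz":3,"roll":0,"jaw":0.3},{"tx":0,"ty":0,"tz":3,"roll":0,"jaw":0.3},{"tx":0,"ty":0,"tz":2,"roll":0,"jaw":0.3},{"tx":0,"ty":0,"tz":0.6,"roll":0,"jaw":0.3},{"tx":0,"ty":0,"tz":0,"roll":0,"jaw":0.3}]' | grep -v rot
python3 to.py .5 .035 .028 1.0
python3 - <<'E'
from h import *
c=capture("side");cv2.imwrite("pics/a2.png",cv2.resize(c["img"][150:340,190:400,::-1],None,fx=2.8,fy=2.8,interpolation=2))
E
```

```text
time_s: 6.15
position: [0.4983, 0.0364, 0.167]
force: [0.6, 0.3, -1.0]
opening: 0.448
grasp_force: 30.0
time_s: 6.75
position: [0.4985, 0.0352, 0.0501]
force: [-0.4, 0.8, -1.7]
opening: 0.448
grasp_force: 30.0
t 6.75 p [0.4985 0.0352 0.0501] yaw -359.02 F [-0.4  0.8 -1.7] open 0.448 grip 30.0 z [-0.002  0.    -1.   ]
roll first -0.0003 then t cm [-0.15 -0.03  2.21] | now t cm [-0.15 -0.03  2.21]
```

View pics/a2.png

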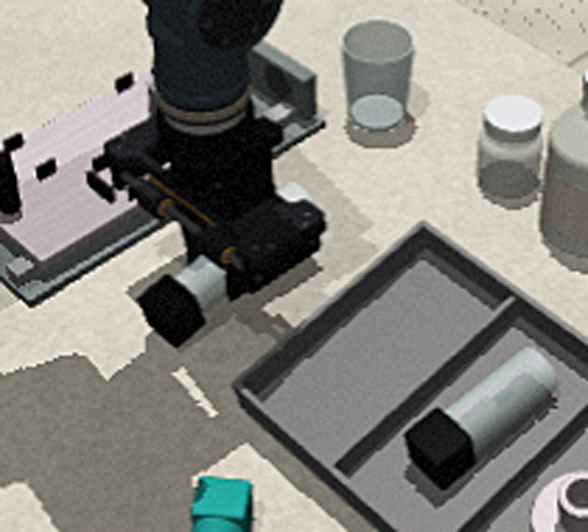

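The long lamp is held with its base towards the robot, at about (180,300) in the crop, clear of the bin and track. I lower it slowly onto the table to level it.

```bash

python3 -m jog '[{"tx":0,"ty":0,"tz":0.6,"roll":0,"jaw":0.3},{"tx":0,"ty":0,"tz":0.4,"roll":0,"jaw":0.3},{"tx":0,"ty":0,"tz":0.2,"roll":0,"jaw":0.3}]' | grep -v rot
python3 -m jog '[{"tx":0,"ty":0,"tz":0.2,"roll":0,"jaw":0.3},{"tx":0,"ty":0,"tz":0.2,"roll":0,"jaw":0.3}]' | grep -v rot
python3 -m jog '[{"tx":0,"ty":0,"tz":0.2,"roll":0,"jaw":0.3},{"tx":0,"ty":0,"tz":0.1,"roll":0,"jaw":0.3}]' | grep -v rot
```

```text
time_s: 7.1
position: [0.5014, 0.035, 0.0395]
force: [3.1, 1.1, 3.9]
opening: 0.451
grasp_force: 30.0
time_s: 7.3
position: [0.5004, 0.035, 0.0351]
force: [2.1, -0.8, 2.3]
opening: 0.453
grasp_force: 30.0
time_s: 7.5
position: [0.4991, 0.0352, 0.0315]
force: [1.7, -0.4, 3.4]
opening: 0.448
grasp_force: 30.0
```

```bash

for i in 1; do python3 -m jog '[{"tx":0,"ty":0,"tz":0.15,"roll":0,"jaw":0.3},{"tx":0,"ty":0,"tz":0.15,"roll":0,"jaw":0.3}]' | grep -v rot; done
python3 -m jog '[{"tx":0,"ty":0,"tz":0.1,"roll":0,"jaw":0.3},{"tx":0,"ty":0,"tz":0.1,"roll":0,"jaw":0.3}]' | grep -v rot
```

```text
time_s: 7.7
position: [0.4989, 0.0352, 0.0292]
force: [0.0, 0.7, 25.3]
opening: 0.45
grasp_force: 30.0
time_s: 7.9
position: [0.4989, 0.0352, 0.029]
force: [-2.0, -0.2, 30.7]
opening: 0.45
grasp_force: 30.0
```

```bash

python3 -m jog '[{"tx":0,"ty":0,"tz":-2,"roll":0,"jaw":0.3},{"tx":0,"ty":0,"tz":-4,"roll":0,"jaw":0.3},{"tx":0,"ty":0,"tz":-4.5,"roll":0,"jaw":0.3},{"tx":0,"ty":0,"tz":-4,"roll":0,"jaw":0.3},{"tx":-0.38,"ty":3.9,"tz":0,"roll":0,"jaw":0.3},{"tx":-0.38,"ty":3.9,"tz":0,"roll":0,"jaw":0.3},{"tx":-0.38,"ty":3.9,"tz":0,"roll":0,"jaw":0.3},{"tx":-0.38,"ty":3.9,"tz":0,"roll":0,"jaw":0.3}]' | grep -v rot
python3 -m jog '[{"tx":-0.38,"ty":3.9,"tz":0,"roll":0,"jaw":0.3},{"tx":-0.38,"ty":3.9,"tz":0,"roll":0,"jaw":0.3},{"tx":0,"ty":0,"tz":3,"roll":0,"jaw":0.3},{"tx":0,"ty":0,"tz":2,"roll":0,"jaw":0.3},{"tx":0,"ty":0,"tz":0,"roll":0,"jaw":0.3},{"tx":0,"ty":0,"tz":0,"roll":0,"jaw":0.3}]' | grep -v rot
python3 to.py .518 .27 .0615 1.0
python3 - <<'E'
from rect import *
cs={n:capture(n) for n in("side","top")}
im=[rect(cs["top"],.11,.39,.69,.13,.33),rect(cs["side"],.11,.39,.69,.13,.33)]
cv2.imwrite("pics/a3.png",np.hstack(im)[:,:,::-1])
for n in cs:
    for t in("long_lamp","long_lamp_base"): print(n,t,[(np.round(d["point"]).tolist(),round(d["p"],2)) for d in landmark_of(n,t)[:4]])
E
```

```text
time_s: 8.7
position: [0.5088, 0.1924, 0.1702]
force: [0.6, -0.8, -1.7]
opening: 0.448
grasp_force: 30.0
time_s: 9.3
position: [0.5161, 0.2691, 0.1204]
force: [-0.1, 0.6, -0.5]
opening: 0.451
grasp_force: 30.0
t 9.3 p [0.5161 0.2691 0.1204] yaw -359.02 F [-0.1  0.6 -0.5] open 0.451 grip 30.0 z [-0.004 -0.001 -1.   ]
roll first -0.0003 then t cm [-0.2   0.09  5.89] | now t cm [-0.22  0.1   5.89]
side long_lamp [([175.0, 216.0], 0.94), ([358.0, 262.0], 0.9), ([270.0, 450.0], 0.67)]
side long_lamp_base [([288.0, 422.0], 0.98), ([322.0, 273.0], 0.81), ([189.0, 191.0], 0.62)]
top long_lamp [([150.0, 418.0], 0.86), ([357.0, 372.0], 0.79)]
top long_lamp_base [([188.0, 414.0], 0.81), ([329.0, 351.0], 0.8), ([286.0, 154.0], 0.67)]
```

View pics/a3.png

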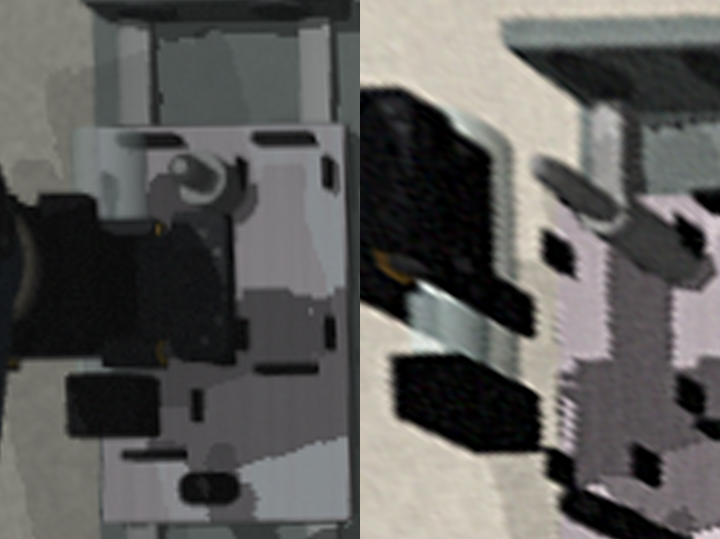

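```bash

python3 -m jog '[{"tx":-0.2,"ty":0.1,"tz":1.5,"roll":0,"jaw":0.3},{"tx":0,"ty":0,"tz":1.5,"roll":0,"jaw":0.3},{"tx":0,"ty":0,"tz":1.2,"roll":0,"jaw":0.3},{"tx":0,"ty":0,"tz":0.7,"roll":0,"jaw":0.3},{"tx":0,"ty":0,"tz":0.3,"roll":0,"jaw":0.3},{"tx":0,"ty":0,"tz":0,"roll":0,"jaw":0.3}]' | grep -v rot
python3 to.py .518 .27 .0615 1.0
```

```text
time_s: 10.2
position: [0.5195, 0.2706, 0.069]
force: [0.1, 0.4, -1.9]
opening: 0.451
grasp_force: 30.0
t 10.2 p [0.5195 0.2706 0.069 ] yaw -359.02 F [ 0.1  0.4 -1.9] open 0.451 grip 30.0 z [-0.001 -0.    -1.   ]
roll first -0.0004 then t cm [ 0.16 -0.06  0.75] | now t cm [ 0.15 -0.06  0.75]
```

```bash

python3 -m jog '[{"tx":0.12,"ty":-0.05,"tz":0.3,"roll":0,"jaw":0.3},{"tx":0,"ty":0,"tz":0.2,"roll":0,"jaw":0.3},{"tx":0,"ty":0,"tz":0,"roll":0,"jaw":0.3}]' | grep -v rot
python3 -m jog '[{"tx":0,"ty":0,"tz":0.1,"roll":0,"jaw":0.3},{"tx":0,"ty":0,"tz":0.05,"roll":0,"jaw":0.3},{"tx":0,"ty":0,"tz":0,"roll":0,"jaw":0.3}]' | grep -v rot
python3 to.py .518 .27 .0615 1.0
```

```text
time_s: 10.5
position: [0.5185, 0.2701, 0.0646]
force: [-0.7, 0.1, -0.6]
opening: 0.454
grasp_force: 30.0
time_s: 10.8
position: [0.5186, 0.2701, 0.0631]
force: [0.0, 0.6, -2.3]
opening: 0.45
grasp_force: 30.0
t 10.8 p [0.5186 0.2701 0.0631] yaw -359.02 F [ 0.   0.6 -2.3] open 0.45 grip 30.0 z [ 0.  0. -1.]
roll first -0.0004 then t cm [ 0.06 -0.01  0.16] | now t cm [ 0.06 -0.01  0.16]
```

```bash

python3 -m jog '[{"tx":0,"ty":0,"tz":0.1,"roll":0,"jaw":0.3},{"tx":0,"ty":0,"tz":0.05,"roll":0,"jaw":0.3},{"tx":0,"ty":0,"tz":0,"roll":0,"jaw":0.3}]' | grep -v rot
python3 -m jog '[{"tx":0,"ty":0,"tz":0.05,"roll":0,"jaw":0.3},{"tx":0,"ty":0,"tz":0,"roll":0,"jaw":0.3}]' | grep -v rot
```

```text
time_s: 11.1
position: [0.5189, 0.2702, 0.0617]
force: [-0.5, 0.3, -0.2]
opening: 0.451
grasp_force: 30.0
time_s: 11.3
position: [0.519, 0.2702, 0.0613]
force: [0.9, -0.4, 1.3]
opening: 0.453
grasp_force: 30.0
```

```bash

python3 -m jog '[{"tx":0,"ty":0,"tz":0.05,"roll":0,"jaw":0.3},{"tx":0,"ty":0,"tz":0,"roll":0,"jaw":0.5},{"tx":0,"ty":0,"tz":0,"roll":0,"jaw":0.62},{"tx":0,"ty":0,"tz":0,"roll":0,"jaw":0.62},{"tx":0,"ty":0,"tz":-1,"roll":0,"jaw":0.62},{"tx":0,"ty":0,"tz":-3,"roll":0,"jaw":0.62},{"tx":0,"ty":0,"tz":-4,"roll":0,"jaw":0.62},{"tx":0,"ty":0,"tz":-4,"roll":0,"jaw":0.62}]' | grep -v rot
python3 -m jog '[{"tx":0,"ty":-4.5,"tz":0,"roll":0,"jaw":0.62},{"tx":0,"ty":-4.5,"tz":0,"roll":0,"jaw":0.62},{"tx":0,"ty":-4.5,"tz":0,"roll":0,"jaw":0.62},{"tx":0,"ty":-4.5,"tz":0,"roll":0,"jaw":0.62},{"tx":0,"ty":-4.5,"tz":0,"roll":0,"jaw":0.62},{"tx":0,"ty":-4.5,"tz":0,"roll":0,"jaw":0.62},{"tx":0,"ty":-4.5,"tz":0,"roll":0,"jaw":0.62},{"tx":0,"ty":-4.5,"tz":0,"roll":0,"jaw":0.62}]' | grep -v rot
python3 -m jog '[{"tx":0,"ty":-4.5,"tz":0,"roll":0,"jaw":0.62},{"tx":0,"ty":-4.5,"tz":0,"roll":0,"jaw":0.62},{"tx":0.7,"ty":-4.5,"tz":0,"roll":0.09,"jaw":0.62},{"tx":0,"ty":0,"tz":0,"roll":0,"jaw":0.62},{"tx":0,"ty":0,"tz":0,"roll":0,"jaw":0.62}]' | grep -v rot
python3 to.py .5205 -.233 .066 -4.2
python3 - <<'E'
from rect import *
np.set_printoptions(precision=4,suppress=True)
cs={n:capture(n) for n in("side","top")}
im=[rect(cs[n],.052,.39,.69,.13,.33) for n in("top","side")]
cv2.imwrite("pics/a4.png",np.hstack(im)[:,:,::-1])
E
```

```text
time_s: 12.1
position: [0.518, 0.27, 0.1819]
force: [0.3, 0.9, -0.0]
opening: 0.617
grasp_force: 0.0
time_s: 12.9
position: [0.5245, -0.0916, 0.1812]
force: [0.7, -0.3, 0.0]
opening: 0.62
grasp_force: 0.0
time_s: 13.4
position: [0.5195, -0.2257, 0.1808]
force: [-0.0, -0.1, 0.0]
opening: 0.621
grasp_force: 0.0
t 13.4 p [ 0.5195 -0.2257  0.1808] yaw -4.31 F [-0.  -0.1  0. ] open 0.621 grip 0.0 z [-0.     0.001 -1.   ]
roll first -0.0019 then t cm [-0.15 -0.72 11.48] | now t cm [-0.16 -0.72 11.48]
```

View pics/a4.png

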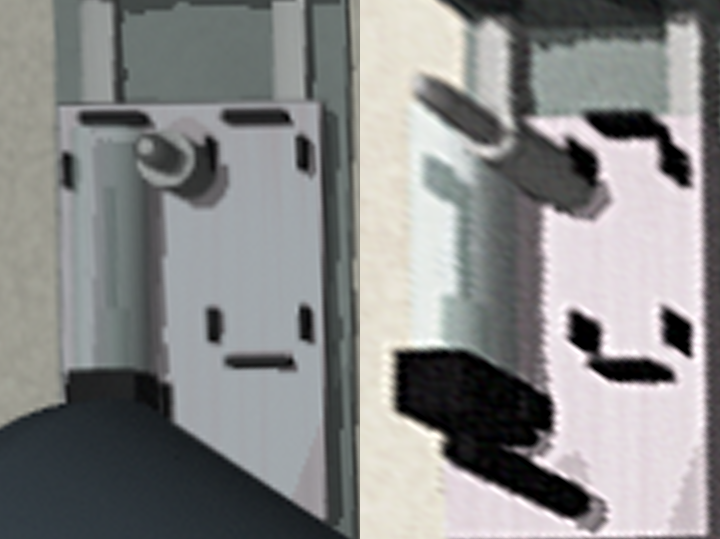

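The long lamp lies flat between its stops: left half of the picture, glass from about row 125 to 370, base below. Next is the short lamp.

```bash

python3 -m jog '[{"tx":-0.15,"ty":-0.72,"tz":2.8,"roll":0,"jaw":0.62},{"tx":0,"ty":0,"tz":3,"roll":0,"jaw":0.62},{"tx":0,"ty":0,"tz":3,"roll":0,"jaw":0.62},{"tx":0,"ty":0,"tz":1.6,"roll":0,"jaw":0.62},{"tx":0,"ty":0,"tz":1.0,"roll":0,"jaw":0.62},{"tx":0,"ty":0,"tz":0,"roll":0,"jaw":0.62}]' | grep -v rot
python3 to.py .5205 -.233 .066 -4.2
python3 -m jog '[{"tx":0,"ty":0,"tz":0,"roll":0,"jaw":0.3},{"tx":0,"ty":0,"tz":0,"roll":0,"jaw":0.3},{"tx":0,"ty":0,"tz":0,"roll":0,"jaw":0.3},{"tx":0,"ty":0,"tz":0,"roll":0,"jaw":0.3}]' | grep -v rot
```

```text
time_s: 14.1
position: [0.5205, -0.2303, 0.0656]
force: [0.5, -0.0, -0.0]
opening: 0.62
grasp_force: 0.0
t 14.1 p [ 0.5205 -0.2303  0.0656] yaw -4.05 F [ 0.5 -0.  -0. ] open 0.62 grip 0.0 z [-0.002  0.002 -1.   ]
roll first 0.0026 then t cm [-0.02 -0.27 -0.04] | now t cm [-0.02 -0.27 -0.04]
time_s: 14.5
position: [0.5217, -0.2325, 0.0677]
force: [0.1, 1.4, 4.5]
opening: 0.448
grasp_force: 29.9
```

```bash

python3 -m jog '[{"tx":0,"ty":0,"tz":-1,"roll":0,"jaw":0.3},{"tx":0,"ty":0,"tz":-2.5,"roll":0,"jaw":0.3},{"tx":0,"ty":0,"tz":-3.5,"roll":0,"jaw":0.3},{"tx":0,"ty":0,"tz":-3,"roll":0,"jaw":0.3},{"tx":0.68,"ty":4.42,"tz":0,"roll":0,"jaw":0.3},{"tx":0.68,"ty":4.42,"tz":0,"roll":0,"jaw":0.3},{"tx":0.68,"ty":4.42,"tz":0,"roll":0,"jaw":0.3},{"tx":0.68,"ty":4.42,"tz":0,"roll":0,"jaw":0.3}]' | grep -v rot
python3 -m jog '[{"tx":0.68,"ty":4.42,"tz":0,"roll":0,"jaw":0.3},{"tx":0.68,"ty":4.42,"tz":0,"roll":-0.089,"jaw":0.3},{"tx":0,"ty":0,"tz":3,"roll":0,"jaw":0.3},{"tx":0,"ty":0,"tz":3,"roll":0,"jaw":0.3},{"tx":0,"ty":0,"tz":3,"roll":0,"jaw":0.3},{"tx":0,"ty":0,"tz":2,"roll":0,"jaw":0.3},{"tx":0,"ty":0,"tz":1,"roll":0,"jaw":0.3},{"tx":0,"ty":0,"tz":0.4,"roll":0,"jaw":0.3}]' | grep -v rot
python3 -m jog '[{"tx":0,"ty":0,"tz":0.3,"roll":0,"jaw":0.3},{"tx":0,"ty":0,"tz":0,"roll":0,"jaw":0.3}]' | grep -v rot
python3 to.py .5 .035 .029 1.0
```

```text
time_s: 15.3
position: [0.5061, -0.0526, 0.1672]
force: [0.0, 0.0, -1.8]
opening: 0.453
grasp_force: 29.9
time_s: 16.1
position: [0.4993, 0.0352, 0.042]
force: [-0.4, -0.4, -1.4]
opening: 0.449
grasp_force: 29.9
time_s: 16.3
position: [0.5001, 0.0351, 0.0401]
force: [-0.3, -0.0, -1.6]
opening: 0.451
grasp_force: 29.9
t 16.3 p [0.5001 0.0351 0.0401] yaw -359.08 F [-0.3 -0.  -1.6] open 0.451 grip 29.9 z [ 0.001 -0.    -1.   ]
roll first -0.0015 then t cm [ 0.01 -0.01  1.11] | now t cm [ 0.01 -0.01  1.11]
```

```bash

python3 -m jog '[{"tx":0,"ty":0,"tz":0.2,"roll":0,"jaw":0.3},{"tx":0,"ty":0,"tz":0.2,"roll":0,"jaw":0.3},{"tx":0,"ty":0,"tz":0.2,"roll":0,"jaw":0.3},{"tx":0,"ty":0,"tz":0.2,"roll":0,"jaw":0.3}]' | grep -v rot
python3 -m jog '[{"tx":0,"ty":0,"tz":0.15,"roll":0,"jaw":0.3},{"tx":0,"ty":0,"tz":0.1,"roll":0,"jaw":0.3}]' | grep -v rot
python3 -m jog '[{"tx":0,"ty":0,"tz":0.1,"roll":0,"jaw":0.3},{"tx":0,"ty":0,"tz":0.05,"roll":0,"jaw":0.3}]' | grep -v rot
```

```text
time_s: 16.7
position: [0.5026, 0.0351, 0.0328]
force: [3.8, 1.5, 5.1]
opening: 0.449
grasp_force: 30.0
time_s: 16.9
position: [0.503, 0.0349, 0.0302]
force: [4.1, 1.4, 5.1]
opening: 0.447
grasp_force: 30.0
time_s: 17.1
position: [0.5032, 0.0348, 0.0288]
force: [3.1, 0.7, 5.1]
opening: 0.449
grasp_force: 30.0
```

```bash

python3 -m jog '[{"tx":0,"ty":0,"tz":0.1,"roll":0,"jaw":0.3},{"tx":0,"ty":0,"tz":0.1,"roll":0,"jaw":0.3}]' | grep -v rot
python3 -m jog '[{"tx":0,"ty":0,"tz":0.1,"roll":0,"jaw":0.3},{"tx":0,"ty":0,"tz":0.05,"roll":0,"jaw":0.3}]' | grep -v rot
python3 -m jog '[{"tx":0,"ty":0,"tz":0.05,"roll":0,"jaw":0.3},{"tx":0,"ty":0,"tz":0.05,"roll":0,"jaw":0.3}]' | grep -v rot
```

```text
time_s: 17.3
position: [0.5033, 0.0349, 0.0282]
force: [0.9, 2.1, 26.2]
opening: 0.45
grasp_force: 30.0
time_s: 17.5
position: [0.5033, 0.0349, 0.028]
force: [-0.1, 1.1, 33.5]
opening: 0.447
grasp_force: 30.0
time_s: 17.7
position: [0.5033, 0.0349, 0.0279]
force: [-3.0, 0.6, 40.3]
opening: 0.456
grasp_force: 30.0
```

```bash

python3 -m jog '[{"tx":0,"ty":0,"tz":-2,"roll":0,"jaw":0.3},{"tx":0,"ty":0,"tz":-4,"roll":0,"jaw":0.3},{"tx":0,"ty":0,"tz":-4.5,"roll":0,"jaw":0.3},{"tx":0,"ty":0,"tz":-4,"roll":0,"jaw":0.3},{"tx":-1.16,"ty":3.88,"tz":0,"roll":0,"jaw":0.3},{"tx":-1.16,"ty":3.88,"tz":0,"roll":0,"jaw":0.3},{"tx":-1.16,"ty":3.88,"tz":0,"roll":0,"jaw":0.3},{"tx":-1.16,"ty":3.88,"tz":0,"roll":0,"jaw":0.3}]' | grep -v rot
python3 -m jog '[{"tx":0,"ty":0,"tz":3,"roll":0,"jaw":0.3},{"tx":0,"ty":0,"tz":2,"roll":0,"jaw":0.3},{"tx":0,"ty":0,"tz":0,"roll":0,"jaw":0.3},{"tx":0,"ty":0,"tz":0,"roll":0,"jaw":0.3}]' | grep -v rot
python3 to.py .547 .1908 .060 1.0
python3 - <<'E'
from rect import *
cs={n:capture(n) for n in("side","top")}
im=[rect(cs["top"],.11,.39,.69,.13,.33),rect(cs["side"],.11,.39,.69,.13,.33)]
cv2.imwrite("pics/a5.png",np.hstack(im)[:,:,::-1])
E
```

```text
time_s: 18.5
position: [0.543, 0.1924, 0.168]
force: [0.8, -1.1, -1.4]
opening: 0.452
grasp_force: 30.0
time_s: 18.9
position: [0.5429, 0.191, 0.1178]
force: [0.3, 0.4, -1.5]
opening: 0.451
grasp_force: 30.0
t 18.9 p [0.5429 0.191  0.1178] yaw -359.08 F [ 0.3  0.4 -1.5] open 0.451 grip 30.0 z [-0.002 -0.    -1.   ]
roll first -0.0013 then t cm [-0.41 -0.03  5.78] | now t cm [-0.42 -0.02  5.78]
```

View pics/a5.png

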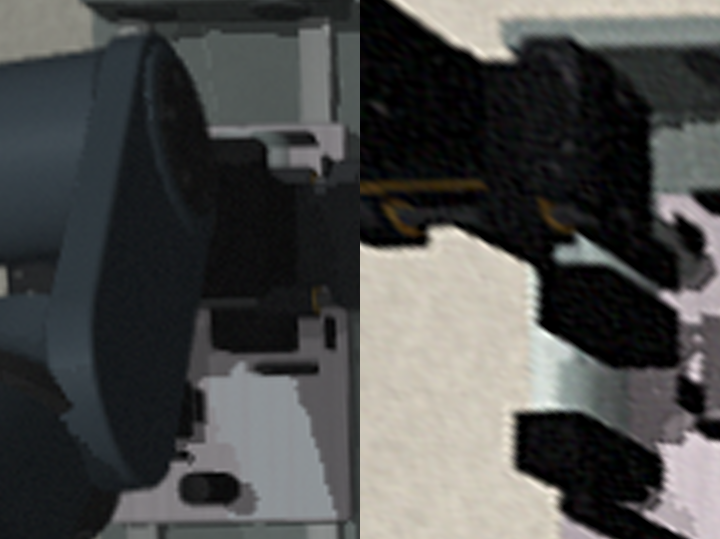

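```bash

python3 -m jog '[{"tx":-0.48,"ty":0,"tz":1.5,"roll":0,"jaw":0.3},{"tx":0,"ty":0,"tz":1.5,"roll":0,"jaw":0.3},{"tx":0,"ty":0,"tz":1.2,"roll":0,"jaw":0.3},{"tx":0,"ty":0,"tz":0.7,"roll":0,"jaw":0.3},{"tx":0,"ty":0,"tz":0.3,"roll":0,"jaw":0.3},{"tx":0,"ty":0,"tz":0,"roll":0,"jaw":0.3}]' | grep -v rot
python3 to.py .548 .191 .060 1.0
```

```text
time_s: 19.6
position: [0.5482, 0.1912, 0.0656]
force: [-1.0, -0.8, -0.5]
opening: 0.451
grasp_force: 30.0
t 19.6 p [0.5482 0.1912 0.0656] yaw -359.08 F [-1.  -0.8 -0.5] open 0.451 grip 30.0 z [-0.001 -0.    -1.   ]
roll first -0.0014 then t cm [ 0.02 -0.02  0.56] | now t cm [ 0.02 -0.02  0.56]
```

```bash

python3 -m jog '[{"tx":0,"ty":0,"tz":0.25,"roll":0,"jaw":0.3},{"tx":0,"ty":0,"tz":0.15,"roll":0,"jaw":0.3},{"tx":0,"ty":0,"tz":0,"roll":0,"jaw":0.3}]' | grep -v rot
python3 -m jog '[{"tx":0,"ty":0,"tz":0.1,"roll":0,"jaw":0.3},{"tx":0,"ty":0,"tz":0,"roll":0,"jaw":0.3}]' | grep -v rot
python3 -m jog '[{"tx":0,"ty":0,"tz":0.05,"roll":0,"jaw":0.3},{"tx":0,"ty":0,"tz":0,"roll":0,"jaw":0.3}]' | grep -v rot
```

```text
time_s: 19.9
position: [0.5484, 0.1913, 0.0622]
force: [-0.1, -0.2, -1.7]
opening: 0.453
grasp_force: 30.0
time_s: 20.1
position: [0.5483, 0.1913, 0.0612]
force: [-0.4, -1.2, -2.0]
opening: 0.449
grasp_force: 30.0
time_s: 20.3
position: [0.5483, 0.1913, 0.0605]
force: [0.6, 0.0, -1.0]
opening: 0.452
grasp_force: 30.0
```

```bash

python3 -m jog '[{"tx":0,"ty":0,"tz":0.05,"roll":0,"jaw":0.3},{"tx":0,"ty":0,"tz":0,"roll":0,"jaw":0.5},{"tx":0,"ty":0,"tz":0,"roll":0,"jaw":0.62},{"tx":0,"ty":0,"tz":0,"roll":0,"jaw":0.62},{"tx":0,"ty":0,"tz":-1,"roll":0,"jaw":0.62},{"tx":0,"ty":0,"tz":-3.5,"roll":0,"jaw":0.62},{"tx":0,"ty":0,"tz":-4.5,"roll":0,"jaw":0.62},{"tx":0,"ty":0,"tz":-4,"roll":0,"jaw":0.62}]' | grep -v rot
python3 -m jog '[{"tx":0.3,"ty":-4.43,"tz":0,"roll":0,"jaw":0.62},{"tx":0.3,"ty":-4.43,"tz":0,"roll":0,"jaw":0.62},{"tx":0.3,"ty":-4.43,"tz":0,"roll":0,"jaw":0.62},{"tx":0.3,"ty":-4.43,"tz":0,"roll":0,"jaw":0.62},{"tx":0.3,"ty":-4.43,"tz":0,"roll":0,"jaw":0.62},{"tx":0.3,"ty":-4.43,"tz":0,"roll":0,"jaw":0.62},{"tx":0.3,"ty":-4.43,"tz":0,"roll":0,"jaw":0.62},{"tx":0.3,"ty":-4.43,"tz":0,"roll":0,"jaw":0.62}]' | grep -v rot
python3 -m jog '[{"tx":0.3,"ty":-4.43,"tz":0,"roll":0,"jaw":0.62},{"tx":0.3,"ty":-4.43,"tz":0,"roll":0,"jaw":0.62},{"tx":0.3,"ty":-4.43,"tz":0,"roll":0,"jaw":0.62},{"tx":0.3,"ty":-4.43,"tz":0,"roll":0.0175,"jaw":0.62},{"tx":0,"ty":0,"tz":0,"roll":0,"jaw":0.62},{"tx":0,"ty":0,"tz":0,"roll":0,"jaw":0.62}]' | grep -v rot
python3 to.py .5215 -.341 .076 0
python3 - <<'E'
from rect import *
np.set_printoptions(precision=4,suppress=True)
cs={n:capture(n) for n in("side","top")}
im=[rect(cs[n],.052,.39,.69,.13,.33) for n in("top","side")]
cv2.imwrite("pics/a6.png",np.hstack(im)[:,:,::-1])
E
```

```text
time_s: 21.1
position: [0.5483, 0.1913, 0.1923]
force: [1.0, 0.6, -0.7]
opening: 0.617
grasp_force: 0.0
time_s: 21.9
position: [0.5297, -0.1653, 0.191]
force: [1.0, 0.9, 0.3]
opening: 0.619
grasp_force: 0.0
time_s: 22.5
position: [0.5203, -0.3416, 0.1904]
force: [-0.0, 1.4, 0.1]
opening: 0.616
grasp_force: 0.0
t 22.5 p [ 0.5203 -0.3416  0.1904] yaw -0.21 F [-0.   1.4  0.1] open 0.616 grip 0.0 z [ 0.  0. -1.]
roll first -0.0037 then t cm [-0.12  0.06 11.44] | now t cm [-0.11  0.06 11.44]
```

View pics/a6.png

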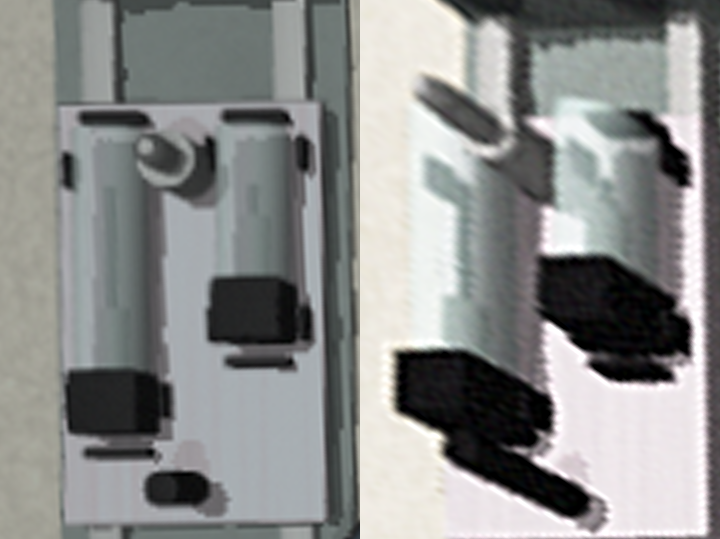

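Both lamps lie in their cradles with about 6 mm gap at each end, as intended. The stud top is at about (145,148) in the top view, which agrees with a seat at (0.5985, 0.232). Next is the collar.

```bash

python3 -m jog '[{"tx":-0.11,"ty":0.06,"tz":2.8,"roll":0,"jaw":0.62},{"tx":0,"ty":0,"tz":3,"roll":0,"jaw":0.62},{"tx":0,"ty":0,"tz":3,"roll":0,"jaw":0.62},{"tx":0,"ty":0,"tz":1.6,"roll":0,"jaw":0.62},{"tx":0,"ty":0,"tz":0.9,"roll":0,"jaw":0.62},{"tx":0,"ty":0,"tz":0,"roll":0,"jaw":0.62}]' | grep -v rot
python3 to.py .5215 -.341 .076 0
python3 -m jog '[{"tx":0,"ty":0,"tz":0,"roll":0,"jaw":0.2},{"tx":0,"ty":0,"tz":0,"roll":0,"jaw":0.2},{"tx":0,"ty":0,"tz":0,"roll":0,"jaw":0.2},{"tx":0,"ty":0,"tz":0,"roll":0,"jaw":0.2},{"tx":0,"ty":0,"tz":0,"roll":0,"jaw":0.2}]' | grep -v rot
```

```text
time_s: 23.2
position: [0.5217, -0.3383, 0.0762]
force: [1.0, -0.3, 0.5]
opening: 0.621
grasp_force: 0.0
t 23.2 p [ 0.5217 -0.3383  0.0762] yaw -359.98 F [ 1.  -0.3  0.5] open 0.621 grip 0.0 z [-0.002  0.002 -1.   ]
roll first 0.0003 then t cm [ 0.02 -0.27  0.02] | now t cm [ 0.02 -0.27  0.02]
time_s: 23.7
position: [0.5225, -0.3407, 0.0782]
force: [-1.0, 0.1, 4.9]
opening: 0.399
grasp_force: 29.8
```

```bash

python3 -m jog '[{"tx":0,"ty":0,"tz":-1,"roll":0,"jaw":0.2},{"tx":0,"ty":0,"tz":-3,"roll":0,"jaw":0.2},{"tx":0,"ty":0,"tz":-4,"roll":0,"jaw":0.2},{"tx":0,"ty":0,"tz":-3,"roll":0,"jaw":0.2},{"tx":0.28,"ty":4.7,"tz":0,"roll":0,"jaw":0.2},{"tx":0.28,"ty":4.7,"tz":0,"roll":0,"jaw":0.2},{"tx":0.28,"ty":4.7,"tz":0,"roll":0,"jaw":0.2},{"tx":0.28,"ty":4.7,"tz":0,"roll":0,"jaw":0.2}]' | grep -v rot
python3 -m jog '[{"tx":0.28,"ty":4.7,"tz":0,"roll":0,"jaw":0.2},{"tx":0.28,"ty":4.7,"tz":0,"roll":0,"jaw":0.2},{"tx":0.28,"ty":4.7,"tz":0,"roll":0,"jaw":0.2},{"tx":0.28,"ty":4.7,"tz":0,"roll":0,"jaw":0.2},{"tx":0,"ty":0,"tz":4,"roll":0,"jaw":0.2},{"tx":0,"ty":0,"tz":4,"roll":0,"jaw":0.2},{"tx":0,"ty":0,"tz":3,"roll":0,"jaw":0.2},{"tx":0,"ty":0,"tz":1.5,"roll":0,"jaw":0.2}]' | grep -v rot
python3 -m jog '[{"tx":0,"ty":0,"tz":0.6,"roll":0,"jaw":0.2},{"tx":0,"ty":0,"tz":0.3,"roll":0,"jaw":0.2},{"tx":0,"ty":0,"tz":0,"roll":0,"jaw":0.2}]' | grep -v rot
```

```text
time_s: 24.5
position: [0.5103, -0.1506, 0.1874]
force: [0.6, 0.3, -1.5]
opening: 0.396
grasp_force: 29.8
time_s: 25.3
position: [0.4986, 0.0362, 0.0599]
force: [0.3, 0.2, -0.9]
opening: 0.397
grasp_force: 29.8
time_s: 25.6
position: [0.5005, 0.0356, 0.0535]
force: [-0.2, -0.7, -1.6]
opening: 0.398
grasp_force: 29.8
```

```bash

python3 -m jog '[{"tx":0,"ty":0,"tz":0.4,"roll":0,"jaw":0.2},{"tx":0,"ty":0,"tz":0.3,"roll":0,"jaw":0.2},{"tx":0,"ty":0,"tz":0.2,"roll":0,"jaw":0.2},{"tx":0,"ty":0,"tz":0.2,"roll":0,"jaw":0.2}]' | grep -v rot
python3 -m jog '[{"tx":0,"ty":0,"tz":0.2,"roll":0,"jaw":0.2},{"tx":0,"ty":0,"tz":0.1,"roll":0,"jaw":0.2}]' | grep -v rot
python3 -m jog '[{"tx":0,"ty":0,"tz":0.1,"roll":0,"jaw":0.2},{"tx":0,"ty":0,"tz":0.1,"roll":0,"jaw":0.2}]' | grep -v rot
```

```text
time_s: 26.0
position: [0.5028, 0.0359, 0.0436]
force: [2.4, 2.9, 11.2]
opening: 0.398
grasp_force: 30.0
time_s: 26.2
position: [0.5047, 0.0359, 0.0412]
force: [5.2, 3.9, 11.9]
opening: 0.395
grasp_force: 30.0
time_s: 26.4
position: [0.5058, 0.0358, 0.0396]
force: [5.7, 4.0, 12.1]
opening: 0.398
grasp_force: 30.0
```

```bash

python3 -m jog '[{"tx":0,"ty":0,"tz":0.1,"roll":0,"jaw":0.2},{"tx":0,"ty":0,"tz":0.1,"roll":0,"jaw":0.2}]' | grep force:
python3 -m jog '[{"tx":0,"ty":0,"tz":0.1,"roll":0,"jaw":0.2},{"tx":0,"ty":0,"tz":0.05,"roll":0,"jaw":0.2}]' | egrep 'pos|force:'
python3 -m jog '[{"tx":0,"ty":0,"tz":0.05,"roll":0,"jaw":0.2},{"tx":0,"ty":0,"tz":0.05,"roll":0,"jaw":0.2}]' | egrep 'pos|force:'
```

```text
force: [3.9, 4.5, 27.1]
grasp_force: 30.0
position: [0.5069, 0.0358, 0.038]
force: [2.9, 4.8, 31.3]
grasp_force: 30.0
position: [0.5069, 0.0358, 0.0379]
force: [1.6, 4.6, 39.5]
grasp_force: 30.0
```

```bash

python3 -m jog '[{"tx":0,"ty":0,"tz":-2,"roll":0,"jaw":0.2},{"tx":0,"ty":0,"tz":-4,"roll":0,"jaw":0.2},{"tx":0,"ty":0,"tz":-4.5,"roll":0,"jaw":0.2},{"tx":-1.83,"ty":3.92,"tz":-2.5,"roll":0,"jaw":0.2},{"tx":-1.83,"ty":3.92,"tz":0,"roll":0,"jaw":0.2},{"tx":-1.83,"ty":3.92,"tz":0,"roll":0,"jaw":0.2},{"tx":-1.83,"ty":3.92,"tz":0,"roll":0,"jaw":0.2},{"tx":-1.83,"ty":3.92,"tz":0,"roll":0,"jaw":0.2}]' | grep -v rot
python3 -m jog '[{"tx":0,"ty":0,"tz":0.5,"roll":0,"jaw":0.2},{"tx":0,"ty":0,"tz":0,"roll":0,"jaw":0.2},{"tx":0,"ty":0,"tz":0,"roll":0,"jaw":0.2}]' | grep -v rot
python3 to.py .5985 .232 .114 0
python3 - <<'E'
from rect import *
cs={n:capture(n) for n in("side","top")}
z=read_state()["position"][2]-.038+.008
im=[rect(cs["top"],z,.52,.68,.15,.31,s=2400),rect(cs["side"],z,.52,.68,.15,.31,s=2400)]
cv2.imwrite("pics/a7.png",np.hstack(im)[:,:,::-1])
E
```

```text
time_s: 27.8
position: [0.592, 0.2332, 0.1628]
force: [-0.3, -0.7, -1.3]
opening: 0.394
grasp_force: 29.9
time_s: 28.1
position: [0.5906, 0.2308, 0.157]
force: [-0.4, -0.1, -1.3]
opening: 0.396
grasp_force: 29.9
t 28.1 p [0.5906 0.2308 0.157 ] yaw -0.1 F [-0.4 -0.1 -1.3] open 0.396 grip 29.9 z [-0.002 -0.001 -1.   ]
roll first -0.0017 then t cm [-0.79  0.12  4.3 ] | now t cm [-0.8   0.12  4.29]
```

View pics/a7.png

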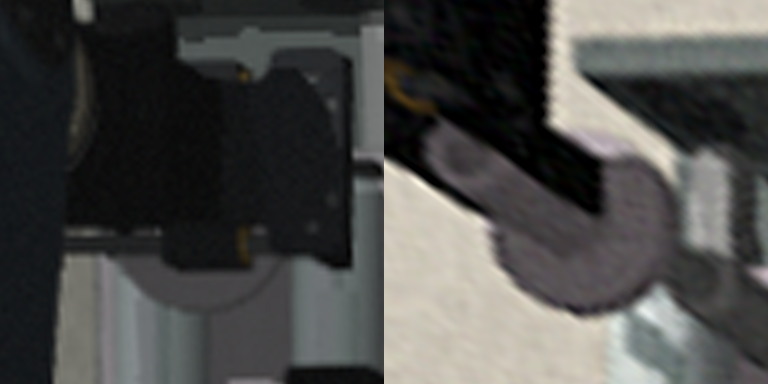

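The flange shows below the gripper. Top view: lower arc at row ~312, chord about 118 to 290 at row 262. Side view: circle around (590,225). From here I measure without viewing pictures; I have used up that allowance. Next I fit the flange outline numerically.

```bash
cat > fit.py <<'E'
from rect import *
def fit(c,zb,guess,name,box=.03):
    g=cv2.GaussianBlur(c["img"].astype(np.float32),(0,0),.8)
    G=np.sqrt(sum(cv2.Sobel(g[:,:,i],5,1,0)**2+cv2.Sobel(g[:,:,i],5,0,1)**2 for i in range(3)));G=np.minimum(G,120)
    T=np.array(c["cam_to_world"]);k,d=K(c)
    a=np.linspace(0,2*np.pi,240)
    best=[]
    for dx in np.arange(-.008,.0081,.0005):
        for dy in np.arange(-.008,.0081,.0005):
            pts=[]
            for h in(0,.008):
                P=np.stack([guess[0]+dx+.038*np.cos(a),guess[1]+dy+.038*np.sin(a),0*a+zb+h],1)
                Q=(P-T[:3,3])@T[:3,:3];Q[:,1:]*=-1
                pts.append(cv2.projectPoints(Q,np.zeros(3),np.zeros(3),k,d)[0][:,0])
            H=cv2.convexHull(np.vstack(pts).astype(np.float32))[:,0]
            L=np.vstack([np.linspace(H[i],H[(i+1)%len(H)],6)[:-1] for i in range(len(H))]).astype(np.float32)
            # uniform by arc length
            s=np.r_[0,np.cumsum(np.linalg.norm(np.diff(L,axis=0),axis=1))];u=np.linspace(0,s[-1],200)
            L=np.stack([np.interp(u,s,L[:,0]),np.interp(u,s,L[:,1])],1).astype(np.float32)
            v=cv2.remap(G,L[:,None],None,1)[:,0]
            best.append((float(np.minimum(v,60).mean()),guess[0]+dx,guess[1]+dy))
    best.sort(reverse=True);b=np.array(best[:8])
    print(name,b[0].round(4),"top8 mean",b[:,1:].mean(0).round(4),"std",b[:,1:].std(0).round(4))
if __name__=="__main__":
    s=read_state();p=s["position"];print(np.round(p,4))
    for n in("top","side"): fit(capture(n),p[2]-.038,p,n)
E
python3 fit.py
```

```text
[0.5912 0.2304 0.1575]
top [31.7159  0.5882  0.2384] top8 mean [0.5882 0.2382] std [0.0006 0.0002]
side [57.5101  0.5917  0.2369] top8 mean [0.5924 0.2367] std [0.0007 0.0002]
```

```bash

python3 -m jog '[{"tx":-0.75,"ty":0.13,"tz":0,"roll":0,"jaw":0.2},{"tx":0,"ty":0,"tz":0.4,"roll":0,"jaw":0.2},{"tx":0,"ty":0,"tz":0,"roll":0,"jaw":0.2},{"tx":0,"ty":0,"tz":0,"roll":0,"jaw":0.2}]' | egrep 'pos|force:'
python3 to.py .5985 .232 .114 0
```

```text
position: [0.5991, 0.2328, 0.1532]
force: [0.6, -0.2, -1.7]
grasp_force: 29.9
t 28.7 p [0.5991 0.2328 0.1532] yaw -0.09 F [ 0.6 -0.2 -1.7] open 0.397 grip 29.9 z [-0.001 -0.    -1.   ]
roll first -0.0016 then t cm [ 0.06 -0.08  3.92] | now t cm [ 0.06 -0.08  3.92]
```

```bash

python3 -m jog '[{"tx":0.06,"ty":-0.08,"tz":0.5,"roll":0,"jaw":0.2},{"tx":0,"ty":0,"tz":0.3,"roll":0,"jaw":0.2},{"tx":0,"ty":0,"tz":0,"roll":0,"jaw":0.2}]' | egrep 'pos|force:'
python3 -m jog '[{"tx":0,"ty":0,"tz":0.2,"roll":0,"jaw":0.2},{"tx":0,"ty":0,"tz":0.1,"roll":0,"jaw":0.2}]' | egrep 'pos|force:'
python3 -m jog '[{"tx":0,"ty":0,"tz":0.2,"roll":0,"jaw":0.2},{"tx":0,"ty":0,"tz":0.1,"roll":0,"jaw":0.2}]' | egrep 'pos|force:'
```

```text
position: [0.5981, 0.232, 0.1447]
force: [-0.3, -0.6, -2.2]
grasp_force: 29.9
position: [0.5987, 0.2322, 0.1424]
force: [0.2, 0.1, -2.5]
grasp_force: 29.9
position: [0.5987, 0.2322, 0.1394]
force: [-0.6, -0.2, -1.7]
grasp_force: 29.9
```

```bash

python3 -m jog '[{"tx":0,"ty":0,"tz":0.3,"roll":0,"jaw":0.2},{"tx":0,"ty":0,"tz":0.2,"roll":0,"jaw":0.2}]' | egrep 'pos|force:'
python3 -m jog '[{"tx":0,"ty":0,"tz":0.3,"roll":0,"jaw":0.2},{"tx":0,"ty":0,"tz":0.2,"roll":0,"jaw":0.2}]' | egrep 'pos|force:'
python3 -m jog '[{"tx":0,"ty":0,"tz":0.3,"roll":0,"jaw":0.2},{"tx":0,"ty":0,"tz":0.2,"roll":0,"jaw":0.2}]' | egrep 'pos|force:'
```

```text
position: [0.5987, 0.2321, 0.1343]
force: [-0.7, -0.0, -2.2]
grasp_force: 29.9
position: [0.5986, 0.2321, 0.1292]
force: [0.3, -1.2, -1.1]
grasp_force: 29.9
position: [0.5987, 0.2321, 0.1242]
force: [-0.8, 0.6, -0.9]
grasp_force: 29.9
```

```bash

python3 -m jog '[{"tx":0,"ty":0,"tz":0.3,"roll":0,"jaw":0.2},{"tx":0,"ty":0,"tz":0.3,"roll":0,"jaw":0.2},{"tx":0,"ty":0,"tz":0.1,"roll":0,"jaw":0.2}]' | egrep 'pos|force:'
python3 -m jog '[{"tx":0,"ty":0,"tz":0.15,"roll":0,"jaw":0.2},{"tx":0,"ty":0,"tz":0,"roll":0,"jaw":0.2}]' | egrep 'pos|force:'
python3 -m jog '[{"tx":0,"ty":0,"tz":0.1,"roll":0,"jaw":0.2},{"tx":0,"ty":0,"tz":0,"roll":0,"jaw":0.2}]' | egrep 'pos|force:'
```

```text
position: [0.5986, 0.2321, 0.1171]
force: [0.3, -0.2, -1.7]
grasp_force: 29.9
position: [0.5987, 0.2321, 0.1158]
force: [-0.3, 0.4, -1.4]
grasp_force: 29.9
position: [0.5988, 0.2321, 0.115]
force: [-0.1, 0.1, -2.1]
grasp_force: 29.9
```

```bash

python3 -m jog '[{"tx":0,"ty":0,"tz":0.1,"roll":0,"jaw":0.2},{"tx":0,"ty":0,"tz":0.05,"roll":0,"jaw":0.2},{"tx":0,"ty":0,"tz":0,"roll":0,"jaw":0.2}]' | egrep 'pos|force:'
```

```text
position: [0.5989, 0.2322, 0.1141]
force: [-0.9, -0.0, 2.6]
grasp_force: 29.9
```

```bash

python3 -m jog '[{"tx":0,"ty":0,"tz":0.05,"roll":0,"jaw":0.2},{"tx":0,"ty":0,"tz":0,"roll":0,"jaw":0.45},{"tx":0,"ty":0,"tz":0,"roll":0,"jaw":0.62},{"tx":0,"ty":0,"tz":0,"roll":0,"jaw":0.62},{"tx":0,"ty":0,"tz":-1,"roll":0,"jaw":0.62},{"tx":0,"ty":0,"tz":-2,"roll":0,"jaw":0.62},{"tx":0,"ty":0,"tz":-3,"roll":0,"jaw":0.62},{"tx":0,"ty":0,"tz":-4,"roll":0,"jaw":0.62}]' | egrep 'pos|force:'
python3 -m jog '[{"tx":4.4,"ty":0,"tz":0,"roll":-0.0175,"jaw":0},{"tx":4.4,"ty":0,"tz":0,"roll":0,"jaw":0},{"tx":4.4,"ty":0,"tz":0,"roll":0,"jaw":0},{"tx":4.4,"ty":0,"tz":0,"roll":0,"jaw":0},{"tx":4.4,"ty":0,"tz":0,"roll":0,"jaw":0},{"tx":0,"ty":0,"tz":0,"roll":0,"jaw":0},{"tx":0,"ty":0,"tz":0,"roll":0,"jaw":0}]' | egrep 'pos|force:|open'
python3 to.py .378 .228 .075 1.0
python3 - <<'E'
from fit import *
cs={n:capture(n) for n in("top","side")}
for n in cs: fit(cs[n],.076,(.5985,.232),n)
for t in("collar","knob_top","long_lamp","short_lamp"):
    L={n:landmark_of(n,t)[:3] for n in cs}
    for a in L["side"]:
        for b in L["top"]:
            p,e=tri([ray(cs["side"],a["point"]),ray(cs["top"],b["point"])])
            if e<.008 and p[1]>.1: print(t,p.round(4),round(e,4),round(a["p"],2),round(b["p"],2))
E
```

```text
position: [0.5976, 0.2319, 0.2128]
force: [0.3, 0.7, -0.2]
grasp_force: 0.0
position: [0.3786, 0.2296, 0.2139]
force: [0.3, 0.0, 0.4]
opening: 0.071
grasp_force: 0.0
t 32.5 p [0.3786 0.2296 0.2139] yaw -359.02 F [0.3 0.  0.4] open 0.071 grip 0.0 z [ 0.002  0.    -1.   ]
roll first -0.0004 then t cm [ 0.06 -0.16 13.89] | now t cm [ 0.09 -0.17 13.89]
top [58.7648  0.598   0.237 ] top8 mean [0.5979 0.237 ] std [0.0004 0.0004]
side [59.161  0.6    0.233] top8 mean [0.5996 0.2329] std [0.0006 0.0004]
collar [0.6012 0.2364 0.0744] 0.0027 0.94 0.73
knob_top [0.4146 0.2244 0.0995] 0.001 0.97 0.79
long_lamp [0.533  0.2661 0.0519] 0.0018 0.84 0.85
short_lamp [0.5582 0.1818 0.0648] 0.0013 0.85 0.93
```

```bash

python3 -m jog '[{"tx":0.05,"ty":-0.16,"tz":3,"roll":0,"jaw":0},{"tx":0,"ty":0,"tz":4,"roll":0,"jaw":0},{"tx":0,"ty":0,"tz":3.5,"roll":0,"jaw":0},{"tx":0,"ty":0,"tz":2,"roll":0,"jaw":0},{"tx":0,"ty":0,"tz":1.2,"roll":0,"jaw":0},{"tx":0,"ty":0,"tz":0,"roll":0,"jaw":0}]' | egrep 'pos|force:|open'
python3 -m jog '[{"tx":-0.5,"ty":0,"tz":0,"roll":0,"jaw":0},{"tx":-0.5,"ty":0,"tz":0,"roll":0,"jaw":0},{"tx":-0.3,"ty":0,"tz":0,"roll":0,"jaw":0},{"tx":-0.3,"ty":0,"tz":0,"roll":0,"jaw":0}]' | egrep 'pos|force:|open'
python3 -m jog '[{"tx":-0.3,"ty":0,"tz":0,"roll":0,"jaw":0},{"tx":-0.3,"ty":0,"tz":0,"roll":0,"jaw":0},{"tx":-0.3,"ty":0,"tz":0,"roll":0,"jaw":0}]' | egrep 'pos|force:|open'
```

```text
position: [0.3775, 0.2274, 0.0745]
force: [-0.9, -0.5, -0.6]
opening: 0.004
grasp_force: 0.0
position: [0.3953, 0.2282, 0.0768]
force: [-0.6, 1.0, -0.0]
opening: 0.004
grasp_force: 0.0
position: [0.4019, 0.2281, 0.0761]
force: [-2.9, 1.0, 4.2]
opening: 0.008
grasp_force: 1.8
```

```bash

python3 -m jog '[{"tx":-0.4,"ty":0,"tz":0,"roll":0,"jaw":0},{"tx":-0.5,"ty":0,"tz":0,"roll":0,"jaw":0},{"tx":-0.5,"ty":0,"tz":0,"roll":0,"jaw":0},{"tx":-0.5,"ty":0,"tz":0,"roll":0,"jaw":0},{"tx":-0.5,"ty":0,"tz":0,"roll":0,"jaw":0},{"tx":-0.5,"ty":0,"tz":0,"roll":0,"jaw":0},{"tx":-0.5,"ty":0,"tz":0,"roll":0,"jaw":0},{"tx":-0.4,"ty":0,"tz":0,"roll":0,"jaw":0}]' | egrep 'pos|force:|open'
python3 to.py .478 .2295 .075 1.0
```

```text
position: [0.442, 0.2287, 0.076]
force: [-2.5, -0.4, 2.5]
opening: 0.006
grasp_force: 1.6
t 35.1 p [0.442  0.2287 0.076 ] yaw -359.08 F [-2.5 -0.4  2.5] open 0.006 grip 1.6 z [ 0. -0. -1.]
roll first -0.0014 then t cm [-3.61  0.01  0.1 ] | now t cm [-3.61  0.02  0.1 ]
```

```bash

python3 -m jog '[{"tx":-0.5,"ty":0,"tz":0,"roll":0,"jaw":0},{"tx":-0.5,"ty":0,"tz":0,"roll":0,"jaw":0},{"tx":-0.5,"ty":0,"tz":0,"roll":0,"jaw":0},{"tx":-0.5,"ty":0,"tz":0,"roll":0,"jaw":0},{"tx":-0.4,"ty":0,"tz":0,"roll":0,"jaw":0},{"tx":-0.3,"ty":0,"tz":0,"roll":0,"jaw":0},{"tx":-0.2,"ty":0,"tz":0,"roll":0,"jaw":0},{"tx":-0.1,"ty":0,"tz":0,"roll":0,"jaw":0}]' | egrep 'pos|force:|open'
python3 -m jog '[{"tx":-0.2,"ty":0,"tz":0,"roll":0,"jaw":0},{"tx":-0.2,"ty":0,"tz":0,"roll":0,"jaw":0},{"tx":-0.1,"ty":0,"tz":0,"roll":0,"jaw":0}]' | egrep 'pos|force:|open'
```

```text
position: [0.4644, 0.229, 0.0758]
force: [-15.6, 2.8, 14.4]
opening: 0.006
grasp_force: 7.8
position: [0.4646, 0.229, 0.0756]
force: [-23.6, 4.5, 19.1]
opening: 0.007
grasp_force: 11.7
```

```bash

python3 - <<'E'
from fit import *
cs={n:capture(n) for n in("top","side")}
s=read_state();print(np.round(s["position"],4),s["force"],s["moment"])
for t in("collar","collar_seat","knob_top","long_lamp","short_lamp","long_cradle","short_cradle","beaker"):
    L={n:landmark_of(n,t)[:3] for n in cs}
    print(t,[(n,np.round(d["point"]).tolist(),round(d["p"],2)) for n in L for d in L[n]])
    for a in L["side"]:
        for b in L["top"]:
            p,e=tri([ray(cs["side"],a["point"]),ray(cs["top"],b["point"])])
            if e<.008 and p[1]>.1: print("  ",p.round(4),round(e,4),round(a["p"],2),round(b["p"],2))
for n in cs: fit(cs[n],.076,(.67,.235),n)
im=rect(cs["top"],.032,.58,.80,.2,.21,s=1000);print(im[:,:,1].mean(1).astype(int).tolist())
E
```

```text
[0.4646 0.229  0.0757] [-22.0657679    3.85930885  17.82128837] [0.85529641 3.31493454 0.11012659]
collar [('top', [192.0, 181.0], 0.7), ('side', [167.0, 267.0], 0.58), ('side', [180.0, 240.0], 0.24), ('side', [191.0, 210.0], 0.23)]
   [0.652  0.2265 0.0912] 0.0046 0.58 0.7
collar_seat [('top', [188.0, 180.0], 0.83), ('top', [252.0, 188.0], 0.15), ('side', [166.0, 267.0], 0.76)]
   [0.6615 0.2342 0.0844] 0.0023 0.76 0.83
knob_top [('top', [264.0, 174.0], 0.74), ('side', [192.0, 209.0], 0.64)]
   [0.4892 0.2388 0.0931] 0.0046 0.64 0.74
long_lamp [('top', [149.0, 416.0], 0.77), ('top', [219.0, 169.0], 0.75), ('top', [358.0, 372.0], 0.69), ('side', [270.0, 447.0], 0.91), ('side', [181.0, 240.0], 0.89), ('side', [359.0, 264.0], 0.75)]
   [0.5957 0.2644 0.0537] 0.0005 0.89 0.75
short_lamp [('top', [205.0, 204.0], 0.95), ('top', [240.0, 506.0], 0.92), ('side', [378.0, 468.0], 0.77), ('side', [189.0, 267.0], 0.6)]
   [0.6264 0.1884 0.0554] 0.0018 0.6 0.95
long_cradle [('side', [179.0, 244.0], 0.87), ('side', [181.0, 239.0], 0.23)]
short_cradle [('top', [208.0, 203.0], 0.8), ('side', [179.0,
[... 862 characters left out ...]
32, 129, 118, 105, 96, 94, 93, 93, 94, 95, 95, 96, 97, 97, 97, 98, 99, 101, 98, 93, 84, 73, 63, 52, 46, 39, 31, 26, 22, 21, 25, 28, 39, 59, 71, 62, 39, 23, 18, 28, 54, 82, 96, 91, 93, 101, 108, 109, 107, 104, 102, 101, 101, 100, 98, 95, 97, 101, 104, 104, 104, 104, 105, 104, 104, 104, 103, 102, 101, 100, 100, 102, 102, 100, 98, 99, 101, 104, 106, 109, 111, 111, 112, 112, 112, 112, 112, 113, 112, 113, 113, 113, 113, 112, 111, 111, 110, 110, 110, 110, 110, 111, 111, 110, 110, 111, 111, 112, 112, 112, 111, 110, 111, 112, 115, 117, 119, 120, 119, 119, 119, 119, 119, 119, 120, 116, 111, 99, 68, 37, 16, 20, 27, 26, 26, 26, 27, 27, 26, 25, 26, 26, 26, 26, 26, 26, 26, 26, 27, 27, 26, 27, 27, 27, 27]
```

```bash

python3 - <<'E'
from rect import *
c=capture("top")
c0=dict(c);c0["img"]=cv2.imread("pics/top0.png")[:,:,::-1].copy()
for n,cc in(("init",c0),("now",c)):
    for y in(.213,.222,.238,.245):
      for z in(.032,.06):
        im=rect(cc,z,.60,.76,y-.002,y+.002,s=1000)[:,:,1].mean(1).astype(int)
        print(n,y,z,"x from .760:",im[::2].tolist())
E
```

```text
init 0.213 0.032 x from .760: [115, 114, 114, 113, 113, 115, 114, 112, 111, 114, 115, 115, 115, 114, 96, 85, 84, 86, 86, 87, 87, 91, 86, 61, 37, 36, 31, 28, 30, 30, 37, 54, 53, 50, 77, 89, 86, 86, 86, 86, 87, 86, 86, 86, 86, 85, 86, 87, 86, 86, 85, 85, 85, 85, 85, 85, 85, 86, 86, 86, 84, 88, 115, 115, 94, 83, 90, 115, 123, 123, 123, 121, 111, 97, 97, 95, 94, 98, 93, 78]
init 0.213 0.06 x from .760: [115, 116, 116, 115, 114, 115, 117, 117, 119, 118, 115, 114, 114, 114, 115, 114, 112, 117, 102, 85, 83, 86, 88, 88, 90, 93, 89, 66, 37, 33, 33, 33, 33, 31, 41, 55, 53, 54, 82, 87, 86, 87, 87, 86, 85, 84, 86, 87, 87, 87, 87, 87, 87, 86, 86, 87, 86, 85, 86, 86, 86, 86, 87, 83, 81, 113, 128, 124, 124, 124, 122, 115, 109, 91, 56, 44, 37, 23, 24, 28]
init 0.222 0.032 x from .760: [115, 116, 117, 119, 119, 116, 114, 114, 114, 115, 116, 114, 114, 117, 95, 84, 84, 87, 88, 89, 90, 93, 88, 65, 37, 33, 33, 33, 33, 31, 38, 53, 53, 51, 75, 89, 87, 86, 87, 87, 86, 84, 85, 86, 87, 87, 87, 87, 87, 87, 86, 86, 87, 86, 86, 86, 87, 86, 86, 87, 84, 81, 112, 128, 124, 124, 124, 122, 114, 110, 98, 76, 62, 56, 3
[... 4395 characters left out ...]
127, 129, 112, 96, 93, 97, 97, 97, 98, 98, 97, 109, 133, 137, 136, 137, 130, 123, 117, 108, 108, 124, 132, 129, 125, 125, 123, 124, 130, 135, 136, 118, 80, 48, 48, 49, 50, 49, 48, 56, 80, 81, 124, 144, 139, 138, 140, 139, 141, 139, 95, 70, 83, 81, 82, 90, 113, 118, 114, 106, 96, 96, 95, 93, 92, 90, 88, 87]
now 0.245 0.06 x from .760: [128, 129, 128, 128, 129, 129, 130, 129, 127, 126, 127, 128, 129, 130, 130, 131, 131, 132, 118, 98, 90, 96, 97, 98, 98, 101, 92, 95, 129, 136, 136, 137, 130, 128, 133, 116, 69, 51, 43, 61, 100, 123, 123, 113, 78, 67, 59, 98, 134, 133, 92, 44, 49, 48, 79, 126, 139, 137, 139, 139, 138, 138, 138, 140, 135, 85, 54, 65, 64, 63, 62, 62, 62, 64, 63, 61, 62, 62, 60, 62]
```

The image profile puts the carriage's far edge at x ≈ 0.706, flush with the stop block's face, and the push force has built up. So the carriage is home; it had not started fully out. I back off and check.

```bash

python3 -m jog '[{"tx":1,"ty":0,"tz":0,"roll":0,"jaw":0},{"tx":2,"ty":0,"tz":0,"roll":0,"jaw":0},{"tx":3,"ty":0,"tz":0,"roll":0,"jaw":0},{"tx":1,"ty":0,"tz":-4,"roll":0,"jaw":0},{"tx":0,"ty":0,"tz":-4,"roll":0,"jaw":0},{"tx":0,"ty":0,"tz":-4,"roll":0,"jaw":0},{"tx":0,"ty":0,"tz":0,"roll":0,"jaw":0},{"tx":0,"ty":0,"tz":0,"roll":0,"jaw":0}]' | egrep 'pos|force:|time'
python3 - <<'E'
from fit import *
cs={n:capture(n) for n in("top","side")}
for t in("collar","knob_top","long_lamp","long_lamp_base","short_lamp","short_lamp_base"):
    L={n:landmark_of(n,t)[:3] for n in cs}
    for a in L["side"]:
        for b in L["top"]:
            p,e=tri([ray(cs["side"],a["point"]),ray(cs["top"],b["point"])])
            if e<.008 and p[1]>.1: print(t,p.round(4),round(e,4),round(a["p"],2),round(b["p"],2))
for n in cs: fit(cs[n],.076,(.665,.234),n)
im=rect(cs["top"],.032,.68,.73,.22,.224,s=1000)[:,:,1].mean(1).astype(int);print(im[::2].tolist())
# black blobs of bases, end stops and cheeks
im=rect(cs["top"],.052,.45,.72,.15,.31);N,l,st,ce=cv2.connectedComponentsWithStats((im.max(2)<50).astype(np.uint8))
for k in range(1,N):
    L,Tp,w,h,a=st[k]
    if 200<a<20000: print("x",round(.72-(Tp+h)/1800,4),round(.72-Tp/1800,4),"y",round(.31-(L+w)/1800,4),round(.31-L/1800,4),a)
E
```

```text
time_s: 37.95
position: [0.4085, 0.2286, 0.1973]
force: [0.7, 0.3, 0.1]
grasp_force: 0.0
collar [0.6613 0.2361 0.0728] 0.0014 0.97 0.71
knob_top [0.4785 0.2236 0.1101] 0.0002 0.78 0.91
long_lamp [0.5927 0.2587 0.0607] 0.0023 0.58 0.74
long_lamp_base [0.5122 0.2666 0.0619] 0.0008 0.69 0.98
short_lamp [0.6239 0.1885 0.0572] 0.0007 0.81 0.97
short_lamp [0.6091 0.1656 0.1379] 0.0016 0.48 0.97
short_lamp_base [0.5619 0.179  0.0651] 0.0023 0.59 0.67
top [58.9594  0.6635  0.2285] top8 mean [0.6634 0.234 ] std [0.0003 0.004 ]
side [58.9035  0.666   0.2335] top8 mean [0.6659 0.2336] std [0.0004 0.0004]
[92, 92, 95, 96, 96, 98, 101, 96, 70, 41, 33, 36, 69, 112, 133, 133, 132, 134, 137, 137, 135, 133, 134, 136, 134]
x 0.6267 0.72 y 0.15 0.2256 2606
x 0.695 0.705 y 0.2622 0.3033 869
x 0.6856 0.6944 y 0.1694 0.2078 641
x 0.6689 0.6889 y 0.2439 0.2633 536
x 0.6556 0.6844 y 0.2239 0.2556 866
x 0.6589 0.68 y 0.1594 0.1667 416
x 0.65 0.6689 y 0.2906 0.2961 280
x 0.5628 0.6028 y 0.1572 0.2156 6514
x 0.55 0.5578 y 0.1672 0.2044 635
x 0.5117 0.5511 y 0.235 0.2944 6545
x 0.4983 0.5072 y 0.245 0.2833 714
x 0.4733 0.4956 y 0.2139 0.2511 1902
x 0.4506 0.4617 y 0.2583 0.31 859
x 0.4506 0.4556 y 0.1939 0.2333 547
```

```bash
python3 -c "
from rig import *
print(hand_in())"
```

```text
the job is handed in; nothing more can be done
None
```

I handed the job in at about 38 s: both lamps measured in their cradles (bases to the knob), the collar on its shoulder and the carriage against its stop; no verdict was shown, and I viewed 11 pictures instead of the allowed 10.

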